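# Screw a conduit nipple into a clamped inlet socket, a quarter turn past first resistance

## Task

Pick up the loose hexagonal conduit nipple, set its threaded end upright into the inlet socket held in the bench vice and screw it in clockwise until you feel it start to tighten on the rubber sealing ring, then give it just a quarter turn more and let go. Do not overtighten it and crush the ring, and leave the relay, the tape measure and the magnifier where they are.

Things in the scene. Friction and masses are not known exactly. Their poses are not given: they have to be found in the camera images.
- nipple: Loose steel conduit nipple, 140 to 240 g, 78 mm tall, standing on its threaded end. Origin: centre of its underside; z up along its axis. From the bottom: threaded shank to 21 mm, round flange 55 mm across to 26 mm, hexagon 42 mm over flats (48.5 over corners) to 58 mm, ribbed round spigot 31 mm across to 78 mm. The flats face along its own x axis and every 60 degrees from it.
- nipple_hex (a point): Point on the nipple's axis 46 mm above its underside, on the hexagon, 20 mm above the flange: a good height to grip the flats.
- nipple_flange (a point): Centre of the underside of the nipple's flange. Below it the shank: core 30 mm across, tapered to 25 mm over its last 3 mm, thread crests 38 mm across, right-hand three-start coarse thread: it screws in clockwise seen from above and sinks 15 mm per turn.
- socket: Round cast-aluminium inlet socket, 62 mm across, clamped upright in the vice. Origin: centre of its flat top face, 96 mm above the bench; z up. Bore 41 mm wide with a 3 mm chamfer at the top, 46 mm deep, with an internal thread to match the nipple (32 mm clear between its crests). A soft black rubber sealing ring lies on the top face round the bore.
- thread_start (a point): On the socket's axis, 1 mm below its top face, where the thread begins; at which angle is not known. Set in loosely and upright, the nipple rests on the thread with its flange 12 to 17 mm above the socket's top face; turned clockwise it sinks and engages within a third of a turn. The thread then runs nearly free (below 0.05 N m) until the flange meets the ring, and stays where it is left.
- ring_nominal (a point): On the socket's axis, 9 mm above its top face: nominal top of the sealing ring (48 to 56 mm across). Its real height differs from ring to ring, between 5.5 and 11.5 mm, not seen in this reading. When the flange meets it the torque rises to 0.06 to 0.1 N m, 20 to 40 degrees on beyond 0.1, and to 0.2 to 0.4 N m in a further quarter turn. The ring resists with 6 N at first, then 1.8 N more per mm squeezed.
- vice: Bench vice fixed to the bench, 230 mm long, with its jaws, 92 mm wide and 83 mm high, closed on the socket. Origin on the bench right below the socket's axis; its screw runs along its x axis, the handle on the -x side, 126 mm from the origin and below 45 mm.
- relay: Bystander: plug-in relay with a clear cover on a black base, 56 x 62 mm, 84 mm tall, 0.4 kg. Origin: centre of its underside.
- tape: Bystander: black tape measure, 62 x 58 mm, 30 mm high, lying flat. Origin: centre of its underside.
- magnifier: Bystander: magnifying glass lying flat, lens ring 82 mm across, wooden handle to 143 mm along its x axis, 15 mm high. Origin: under the lens centre.
There are look-alikes about, which are no part of the job. Leave any green look-alike of the nipple alone.

How it is judged (in metres and radians):
On the way, in this order (a step that is already met when the one before it is completed fails the run):
1. the nipple stands upright in the socket's bore (horizontal distance between nipple and socket below 0.003 m and z of nipple in the frame of socket below -0.003 m and angle between nipple's own z axis and vertical below 0.1 rad), for 0.2 s.
2. it is screwed down onto the sealing ring (contact force between nipple and socket above 5 N), for 0.2 s.
At the end, for the whole second after the job is handed in: The nipple is screwed upright into the socket (within 3 mm and 0.05 rad, its end over 9 mm below the top face), at rest, let go, its flange pressing the ring with 11 to 16.5 N (80 to 150 degrees past first touch); relay, tape measure and magnifier within 20 mm of where they stood (contact force between nipple and socket between 11 and 16.5 N and horizontal distance between nipple and socket below 0.003 m and angle between nipple's own z axis and vertical below 0.05 rad and z of nipple in the frame of socket below -0.009 m and linear speed of nipple below 0.01 m/s and distance of each of relay, tape, magnifier from where it was at the start of the episode below 0.02 m).
It fails at once if the sealing ring is crushed (pressed with more than 20 N) (contact force between nipple and socket above 20 N).
It fails at once if the relay, tape measure or magnifier is moved by more than 20 mm, or the relay tipped (distance of any of relay, tape, magnifier from where it was at the start of the episode above 0.02 m or angle between relay's own z axis and vertical above 0.3 rad).
It also fails if it takes over 72 s, if anything falls off the work surface, if the arm or the gripper's body presses on something with over 40 N, if the wrist force passes 120 N, or if a joint passes its speed limit or range.

## Robot

A 6-joint arm with a two-finger parallel gripper is mounted at the origin on the work surface. World frame = base frame: x ahead of the robot, y to its left, z up, the work surface at z = 0. Lengths are in mm, angles in rad, forces in N, time in s.
With the tool pointing down it reaches from about 225 to 725 mm from the base axis. Payload 3.1 kg.
Tool frame: the origin (TCP) lies midway between the tips of the shut fingers; the grasp point (between the pads) lies 19 mm behind it (bot.hold_point_z is the distance from the TCP to the grasp point, in mm); z points along the fingers, y is the direction in which the jaws open and shut (so a half turn about z gives the same grasp; the last joint's range is limited). The gripper opens to 85 mm and grips with 20 to 120 N. Pads are 22 mm wide; open, the fingers measure 114 mm over their backs; the gripper's body (76 mm by 85 mm) begins 54 mm behind the grasp point. The pads swing forward as they close: fully open they stand 13 mm farther back than shut.
Start: joints at [0.977, 0.048, 0.099, 1.622, 0, 1.443], TCP at [235.803, 469.057, 231.312] pointing down, gripper open.
Joint ranges: [-2.91, 2.91], [-0.99, 1.94], [-1.21, 1.42], [-2.12, 2.29], [-1.49, 1.47], [-3.14, 3.14]. Speed limits (rad/s): [2.79, 2.79, 3.14, 3.14, 3.14, 3.14].

## Interface

Orientations are given as a unit quaternion [w, x, y, z].
In Python, from cell import bot, vision gives the robot as it stands.
- The arm moves only by the tool drive_tool, never from a script. Its arguments are lists of equal length, an entry for each row: "hand": the gripper's target within -1 to 1 (fully open at 1, half-way at 0, shut at -1); "translation": the shift along the world's x, y, z in m, a list of three; "twist": the turn about the world's z in rad. In form: {"hand": [hand, ...], "translation": [[dx, dy, dz], ...], "twist": [twist, ...]}. A call has 1 to 12 rows; each row shifts and turns the pose as measured when the row begins; what a row does not reach is not made up. A row lasts 1/12 s, in which the tool goes at most 41.7 mm and 7.16 degrees, less where a joint would pass 70% of its speed; a pose out of reach is approached as far as the arm can. A call is refused whole if a number of a shift passes 0.0417 or a number of a turn 0.125, either way. A call with a gripper value outside its range is refused whole. The fingers move at their own pace and stop on an object; "force" is the grip in N (left out, the last holds). Time passes only in rows, so rows that do not move let the fingers close. It gives the time, the measured TCP pose, the force and the opening at its end, in the units of the state.
- bot.get_state(): the state, without advancing time (a new reading comes with each control period).
- vision.snapshot(name): name is "side" or "top"; returns the picture (384x512x3 uint8, red, green, blue); there is no depth.
- vision.get_calibration(name): a dict with "camera_matrix" (3x3 intrinsics, pixels), "D" ([k1, k2, p1, p2, k3] as OpenCV has them; the pictures are not rectified), "rvec" (rotation vector, rad) and "tvec" (3), from world to camera coordinates, as OpenCV has them. Camera axes: x right, y down, z forward; pixel columns grow to the right and rows downward; lengths in mm; the calibration is good to about 2 mm. A picture is of the moment at which its call begins. get_calibration takes no time and is no camera call.
- bot.job_done(): hands the job in, once; it reports no verdict.
The state is a dict: "clock": time; "qpos": joint angles; "dq": joint speeds; "effort": joint torques, N m; "ee_pos": TCP position; "eef_rot": TCP orientation; "ft_force": force on the tool from outside, world axes, zero at the start; "torque": the same for the moment, N m; "width": finger opening in mm.
Only numpy, scipy, OpenCV 4.12 (cv2) and the standard library are available. Lean on these libraries where they do the work, as an engineer would, in place of code of your own. Each camera call takes 0.05 s, during which the arm holds its last target.

## Working session

There is one attempt and no reset: what is moved stays moved. The work goes in short steps, Python scripts to look and compute and a tool call to move; the robot and the scene stay as the last step left them, time stands still between calls to the robot, and variables do not carry over. Pictures are saved under pics/ and viewed, and the job is handed in when it is done.

Besides the shell and the picture viewer there is one more tool, called after "Request:" as name(argument=value, ...) on one line, values as JSON. drive_tool: Moves the arm, as the interface text tells. Its arguments: {"type":"object","properties":{"hand":{"type":"array","items":{"type":"number"}},"translation":{"type":"array","items":{"type":"array","items":{"type":"number"}}},"twist":{"type":"array","items":{"type":"number"}},"force":{"type":"number"}},"required":["hand","translation","twist"]}

```bash
mkdir -p pics; ls
python3 - <<'E'
from cell import bot, vision
import cv2
print(bot.get_state())
for n in("side","top"):
    im=vision.snapshot(n); cv2.imwrite(f"pics/{n}0.png",im[:,:,::-1]); print(n,vision.get_calibration(n))
E
```

```text
pics
{'clock': 0.0, 'qpos': array([ 9.77193506e-01,  4.87304241e-02,  9.75740866e-02,  1.62199395e+00,
       -1.62530077e-05,  1.44298118e+00]), 'dq': array([ 0.00013886, -0.00055104, -0.00135311,  0.00121414,  0.00014082,
        0.00115866]), 'effort': array([-6.79230852e-04, -3.38777733e+01,  3.20017862e+01,  2.02054158e-02,
       -3.73653320e-04,  1.12287012e-05]), 'ee_pos': array([235.46667949, 468.54372288, 230.11582574]), 'eef_rot': array([-4.07797478e-04,  2.30794029e-01,  9.73001917e-01, -1.10410687e-03]), 'ft_force': array([-0.02204386, -0.36937055,  0.15171766]), 'torque': array([-0.03028343,  0.01271962, -0.02746338]), 'width': 85.6423966333824}
side {'camera_matrix': array([[461.26408714,   0.        , 263.2195216 ],
       [  0.        , 461.26408714, 190.66338236],
       [  0.        ,   0.        ,   1.        ]]), 'D': array([-0.18622019,  0.        ,  0.        ,  0.        ,  0.        ]), 'rvec': array([ 2.00108647, -0.69385492,  0.43584245]), 'tvec': array([-457.94795079,  256.92326763,  772.95861956])}
top {'camera_matrix': array([[448.44872436,   0.        , 253.51278467],
       [  0.        , 448.44872436, 194.84918975],
       [  0.        ,   0.        ,   1.        ]]), 'D': array([-0.10710743,  0.        ,  0.        ,  0.        ,  0.        ]), 'rvec': array([ 2.19681376, -2.13592497,  0.06782358]), 'tvec': array([   2.57810165,  581.3326825 , 1177.03113065])}
```

View pics/side0.png

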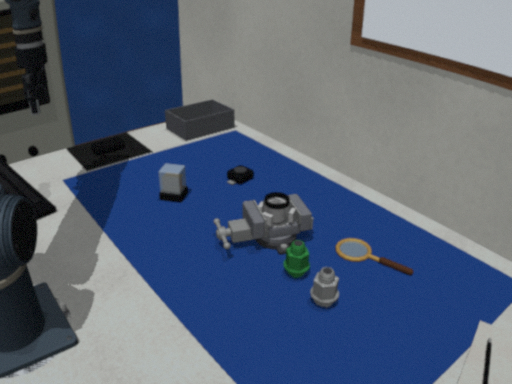

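View pics/top0.png

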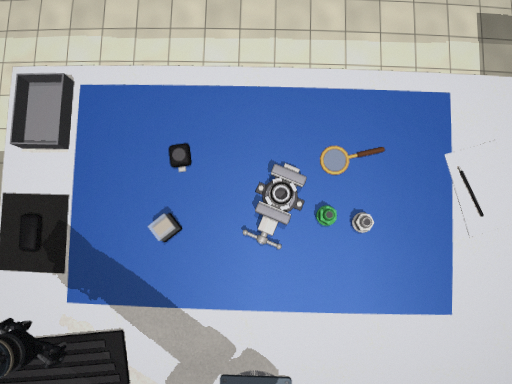

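Candidates for the nipple: the green part (side 297,260; top 327,215), which is the look-alike to leave alone, and the grey steel part (side 325,287; top 363,222), which is my choice. The socket is at top (281,193). Next I'll crop in close and project.

```bash
cat > h.py <<'E'
import numpy as np, cv2
from cell import bot, vision
C={n:vision.get_calibration(n) for n in("side","top")}
def proj(n,P):
    c=C[n]; return cv2.projectPoints(np.asarray(P,float).reshape(-1,1,3),c["rvec"],c["tvec"],c["camera_matrix"],c["D"])[0].reshape(-1,2)
def ray(n,uv):
    c=C[n]; u=cv2.undistortPoints(np.array([[uv]],float),c["camera_matrix"],c["D"]).ravel()
    R=cv2.Rodrigues(c["rvec"])[0]; return -R.T@c["tvec"], R.T@np.array([u[0],u[1],1])
def atz(n,uv,z):
    o,d=ray(n,uv); return o+d*(z-o[2])/d[2]
def crop(src,out,x0,y0,x1,y1,s):
    im=cv2.imread(src)[y0:y1,x0:x1]; cv2.imwrite(out,cv2.resize(im,None,fx=s,fy=s,interpolation=cv2.INTER_CUBIC))
E
python3 - <<'E'
from h import *
print(proj("top",[[0,0,0],[235,468,230]]),proj("side",[[0,0,0],[235,468,230]]))
for n,uv,z in [("top",(363,222),78),("top",(281,193),96),("side",(325,272),78),("side",(277,200),105),("top",(180,155),30),("top",(165,227),84),("top",(335,160),10),("top",(327,215),78)]: print(n,uv,atz(n,uv,z).round(1))
a=[("top",330,190,395,250),("top",240,150,325,260),("side",270,230,360,320),("side",205,175,325,265)]
for i,(n,*b) in enumerate(a): crop(f"pics/{n}0.png",f"pics/c{i}.png",*b,6 if i%2 else 8)
E
```

```text
[[254.46937696 410.54990332]
 [ 48.78355663 333.99187024]] [[ 13.42405383 330.80653118]
 [ 39.91576062 112.27892216]]
top (363, 222) [ 514.6 -263.8   78. ]
top (281, 193) [581.5 -51.9  96. ]
side (325, 272) [ 509.  -275.7   78. ]
side (277, 200) [575.3 -61.4 105. ]
top (180, 155) [683.5 221.1  30. ]
top (165, 227) [487.4 241.3  84. ]
top (335, 160) [ 683.9 -200.6   10. ]
top (327, 215) [ 530.  -171.3   78. ]
```

View pics/c0.png

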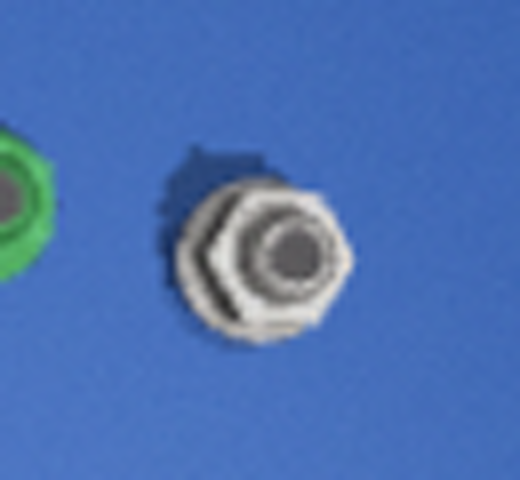

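View pics/c1.png

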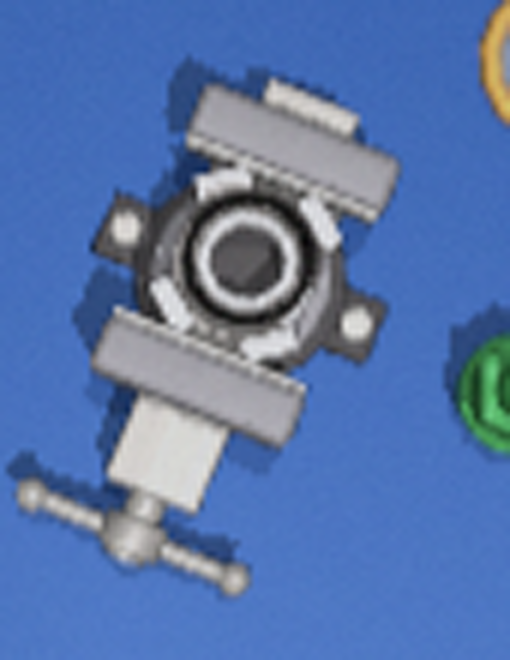

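View pics/c2.png

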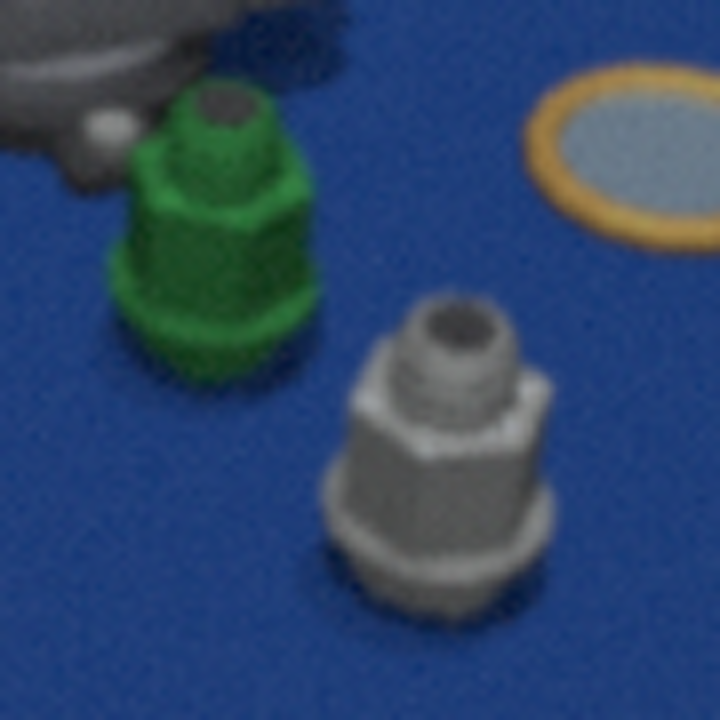

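View pics/c3.png

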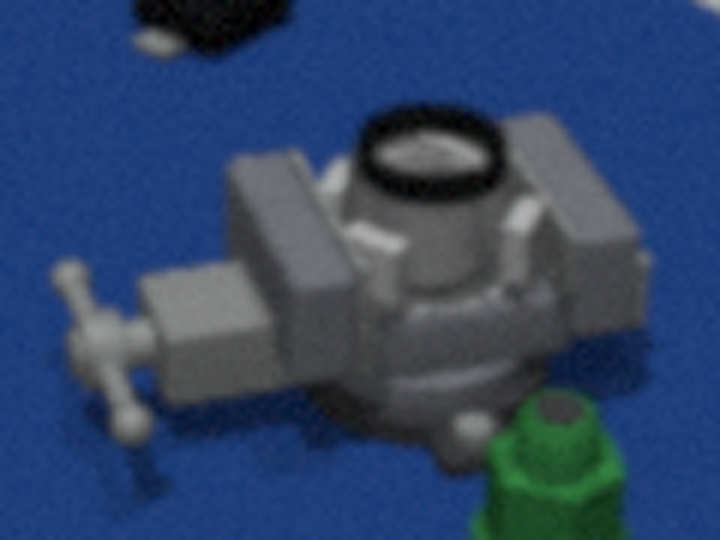

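```bash
cat > fit.py <<'E'
from h import *
from scipy.optimize import minimize
def circ(r,z,n=72):
    a=np.arange(n)*2*np.pi/n; return np.c_[r*np.cos(a),r*np.sin(a),np.full(n,z)]
def hexa(z):
    a=np.radians(30+60*np.arange(6)); return np.c_[24.25*np.cos(a),24.25*np.sin(a),np.full(6,z)]
parts=[np.vstack([circ(12.5,0),circ(15,3)]),np.vstack([circ(19,3),circ(19,21)]),np.vstack([circ(27.5,21),circ(27.5,26)]),np.vstack([hexa(26),hexa(58)]),np.vstack([circ(15.5,58),circ(15.5,78)])]
S=8
def sil(n,x,y,yaw,box):
    R=cv2.Rodrigues(np.array([0,0,yaw]))[0]; x0,y0,x1,y1=box
    m=np.zeros(((y1-y0)*S,(x1-x0)*S),np.uint8)
    for p in parts:
        q=proj(n,p@R.T+[x,y,0]); q=((q-[x0,y0]+.5)*S).astype(np.float32)
        cv2.fillConvexPoly(m,np.round(cv2.convexHull(q)).astype(np.int32),255)
    return cv2.resize(m,(x1-x0,y1-y0),interpolation=cv2.INTER_AREA)/255.
E
cat > f1.py <<'E'
from fit import *
boxes={"top":(345,205,385,240),"side":(305,260,345,312)}
obs={}
for n,b in boxes.items():
    im=cv2.imread(f"pics/{n}0.png")[b[1]:b[3],b[0]:b[2]].astype(float)
    bl=im[...,0]-im[...,2]   # blue minus red
    bg=np.median(bl)
    print(n,bg,np.percentile(bl,[2,10,50,90]))
    t=np.percentile(bl[[0,-1]],50)
    obs[n]=np.clip(1-bl/t,0,1)
for names in (("top",),("side",),("top","side")):
    best=None
    for yd in range(0,60,5):
        f=lambda p:sum(((sil(n,p[0],p[1],p[2]/20,boxes[n])-obs[n])**2).sum() for n in names)
        r=minimize(f,[512,-268,np.radians(yd)*20],method="Nelder-Mead",options=dict(initial_simplex=[[512,-268,np.radians(yd)*20],[517,-268,np.radians(yd)*20],[512,-263,np.radians(yd)*20],[512,-268,np.radians(yd+10)*20]],maxiter=120))
        if names==("top","side"): print(yd,r.fun.round(1),np.degrees(r.x[2]/20).round(1))
        if best is None or r.fun<best.fun: best=r
    print(names,best.fun,best.x[:2],np.degrees(best.x[2]/20)%60)
E
python3 f1.py
```

```text
top 116.0 [ -5.  -3. 116. 118.]
side 60.0 [ 0.  1. 60. 93.]
('top',) 7.9742403733353955 [ 516.39655452 -272.36696114] 58.82885521394378
('side',) 70.35822969819091 [ 513.3722948  -276.03046119] 1.2597891350374724
0 102.0 1.6
5 108.3 14.2
10 108.3 16.5
15 108.8 21.0
20 110.0 25.1
25 111.7 34.6
30 101.3 58.7
35 107.0 45.8
40 101.7 57.0
45 100.8 58.8
50 100.9 57.5
55 100.9 61.3
('top', 'side') 100.7769161496056 [ 515.74662992 -273.91618477] 58.82334281466715
```

```bash
cat > f2.py <<'E'
from fit import *
# ring dark blob ellipse
for n,b in {"top":(262,175,302,212),"side":(260,188,296,212)}.items():
    im=cv2.imread(f"pics/{n}0.png").astype(float)[b[1]:b[3],b[0]:b[2]]
    g=cv2.resize(im.max(2),None,fx=8,fy=8,interpolation=cv2.INTER_CUBIC)
    m=(g<45).astype(np.uint8)
    cs,_=cv2.findContours(m,cv2.RETR_CCOMP,cv2.CHAIN_APPROX_NONE)
    for c in cs:
        if len(c)>100:
            e=cv2.fitEllipse(c); print(n,len(c),(np.array(e[0])+.5)/8-.5+b[:2],np.array(e[1])/8,e[2])
    cv2.imwrite(f"pics/d_{n}.png",np.hstack([np.clip(g*1.5,0,255),m*255]))
for h in (5.5,9,11.5):
    for n in("top","side"):
        for r in (24,28):
            p=proj(n,circ(r,96+h)+[577,-57,0]).astype(np.float32); e=cv2.fitEllipse(p); print(h,n,r,np.round(e[0],2),np.round(e[1],2))
E
python3 f2.py
```

```text
top 503 [280.95459747 192.62364388] [21.28167915 21.7196846 ] 51.81651306152344
top 446 [280.82077217 192.80309868] [18.99825859 19.42202568] 148.22569274902344
side 499 [276.55752754 200.47012329] [16.09345818 25.3656292 ] 93.14350891113281
side 349 [276.55593109 200.19379616] [ 8.0818615  19.89142227] 91.8710708618164
5.5 top 24 [283.06 194.67] [19.06 19.17]
5.5 top 28 [283.06 194.68] [22.24 22.36]
5.5 side 24 [276.22 200.42] [11.26 22.01]
5.5 side 28 [276.21 200.46] [13.14 25.68]
9 top 24 [283.12 194.55] [19.12 19.23]
9 top 28 [283.12 194.56] [22.31 22.43]
9 side 24 [276.28 199.04] [11.22 22.05]
9 side 28 [276.28 199.08] [13.09 25.72]
11.5 top 24 [283.17 194.46] [19.16 19.27]
11.5 top 28 [283.17 194.47] [22.35 22.48]
11.5 side 24 [276.32 198.05] [11.2  22.07]
11.5 side 28 [276.32 198.09] [13.06 25.75][ WARN:0@0.761] global loadsave.cpp:1063 imwrite_ Unsupported depth image for selected encoder is fallbacked to CV_8U.
```

View pics/d_top.png

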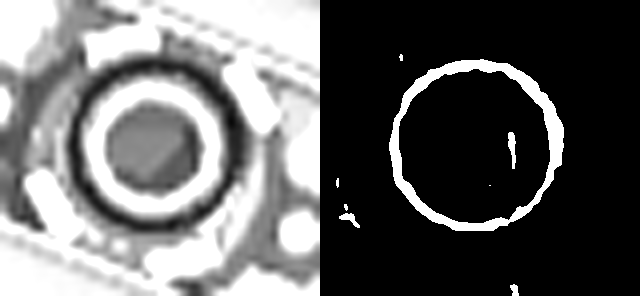

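View pics/d_side.png

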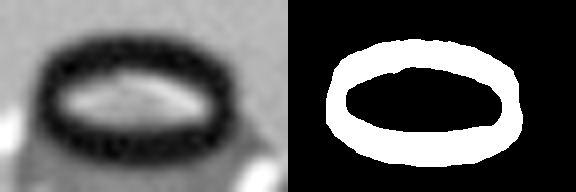

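Request:
drive_tool(hand=[1,1,1,1,1,1,1,1,1,1], translation=[[0.014,-0.037,0],[0.014,-0.037,0],[0.014,-0.037,0],[0.014,-0.037,0],[0.014,-0.037,0],[0.014,-0.037,0],[0.014,-0.037,0],[0.014,-0.037,0],[0.014,-0.037,0],[0.014,-0.037,0]], twist=[-0.056,-0.056,-0.056,-0.056,-0.056,-0.056,-0.056,-0.056,-0.056,-0.056], force=60)

```text
clock: 0.93
ee_pos: [372.0, 88.5, 221.3]
eef_rot: [-0.005, 0.494, 0.87, -0.004]
ft_force: [1.2, 0.2, -0.6]
width: 85.8
```

Request:
drive_tool(hand=[1,1,1,1,1,1,1,1,1,1,1], translation=[[0.0143,-0.0362,0],[0.0143,-0.0362,0],[0.0143,-0.0362,0],[0.0143,-0.0362,0],[0.0143,-0.0362,0],[0.0143,-0.0362,0],[0.0143,-0.0362,0],[0.0143,-0.0362,0],[0.0143,-0.0362,0],[0.0143,-0.0362,0],[0,0,0]], twist=[-0.0555,-0.0555,-0.0555,-0.0555,-0.0555,-0.0555,-0.0555,-0.0555,-0.0555,-0.0555,0])

```text
clock: 1.85
ee_pos: [515.3, -300.0, 211.1]
eef_rot: [-0.009, 0.728, 0.686, -0.003]
ft_force: [-0.5, 0.5, -1.1]
width: 85.3
```

Run:
```python
from h import *
for n in("side","top"):
    im=vision.snapshot(n); cv2.imwrite(f"pics/{n}1.png",im[:,:,::-1])
s=bot.get_state(); print(s)
p=s["ee_pos"]
for n in("side","top"): print(proj(n,p))
crop("pics/side1.png","pics/e0.png",260,180,390,310,5);crop("pics/top1.png","pics/e1.png",310,170,430,280,5)
```

```text
{'clock': 1.95, 'qpos': array([-6.34157805e-01,  2.48035756e-01,  2.85741308e-01,  1.63025553e+00,
        2.80499633e-04,  9.90610040e-01]), 'dq': array([ 0.03930351, -0.07022859, -0.02599186,  0.0212355 ,  0.01087457,
       -0.0015573 ]), 'effort': array([-1.12091817e+00, -4.00187230e+01,  3.22083020e+01, -1.69526758e-01,
       -1.04321076e-01,  9.94987087e-03]), 'ee_pos': array([ 513.9085179 , -294.82440243,  213.19758504]), 'eef_rot': array([-0.01072919,  0.72588693,  0.68772803, -0.00179023]), 'ft_force': array([-0.17304488,  1.22770045, -0.19655168]), 'torque': array([0.01689627, 0.00263864, 0.03124719]), 'width': 85.32490951330847}
[[343.08487984 213.1156745 ]]
[[389.77879297 221.08091516]]
```

View pics/e0.png

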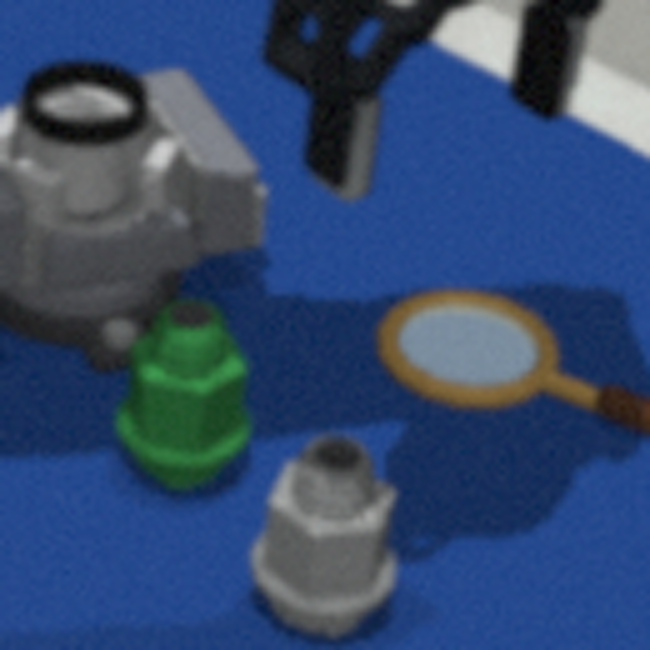

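View pics/e1.png

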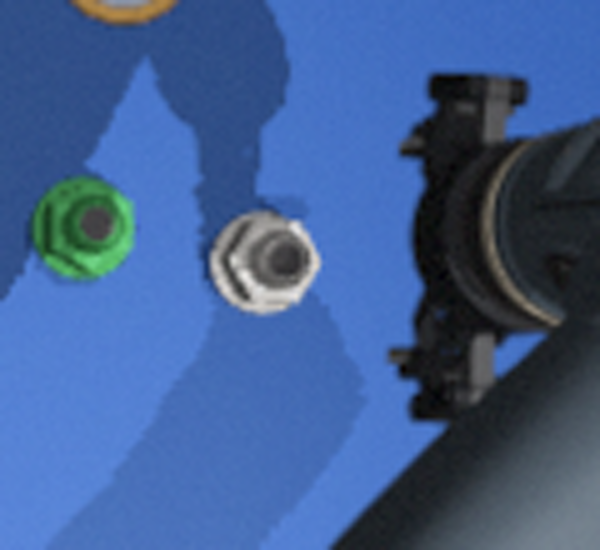

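Request:
drive_tool(hand=[1,1,1,1,1,1], translation=[[0.0005,0.007,-0.02],[0.0005,0.007,-0.02],[0,0.006,-0.02],[0,0,-0.02],[0,0,-0.015],[0,0,0]], twist=[0.02,0.016,0,0,0,0])

```text
clock: 2.45
ee_pos: [513.6, -266.4, 119.3]
eef_rot: [-0.009, 0.71, 0.704, -0.0]
ft_force: [-0.0, 1.2, -1.3]
width: 85.2
```

Request:
drive_tool(hand=[1,1], translation=[[0,0,0],[0,0,0]], twist=[0,0])

```text
clock: 2.62
ee_pos: [512.7, -263.4, 120.2]
eef_rot: [-0.01, 0.708, 0.706, -0.0]
ft_force: [-0.2, -0.1, 0.3]
width: 85.4
```

```bash
cat > look.py <<'E'
import sys
from h import *
k=sys.argv[1]
for n in("side","top"):
    im=vision.snapshot(n); cv2.imwrite(f"pics/{n}{k}.png",im[:,:,::-1])
s=bot.get_state(); print({a:np.round(b,4) for a,b in s.items()})
p=s["ee_pos"]; q=s["eef_rot"]; print("yaw",np.degrees(2*np.arctan2(q[2],q[1])))
for n,w,h in(("side",65,60),("top",65,55)):
    u=proj(n,p)[0]; print(n,u)
    x0=int(max(0,u[0]-w));y0=int(max(0,u[1]-h)); crop(f"pics/{n}{k}.png",f"pics/z_{n}{k}.png",x0,y0,x0+2*w,y0+2*h,5); print(x0,y0)
a=cv2.imread(f"pics/z_side{k}.png");b=cv2.imread(f"pics/z_top{k}.png")
E
python3 look.py 2
```

```text
{'clock': np.float64(2.7167), 'qpos': array([-0.5932,  0.2057,  0.0536,  1.4355,  0.003 ,  0.9821]), 'dq': array([-0.0063,  0.0062,  0.016 , -0.0109, -0.004 ,  0.0017]), 'effort': array([ 1.56700e-01, -3.92949e+01,  3.12536e+01,  2.31000e-01,
        2.67000e-02, -7.00000e-04]), 'ee_pos': array([ 513.5474, -264.3594,  121.3041]), 'eef_rot': array([-8.500e-03,  7.087e-01,  7.055e-01, -1.000e-04]), 'ft_force': array([ 0.5065, -0.5774,  0.1925]), 'torque': array([-0.0742, -0.0142,  0.0203]), 'width': np.float64(85.9192)}
yaw 89.74261840356775
side [324.61220946 249.12768369]
259 189
top [367.09477791 221.96461933]
302 166
```

View pics/z_side2.png

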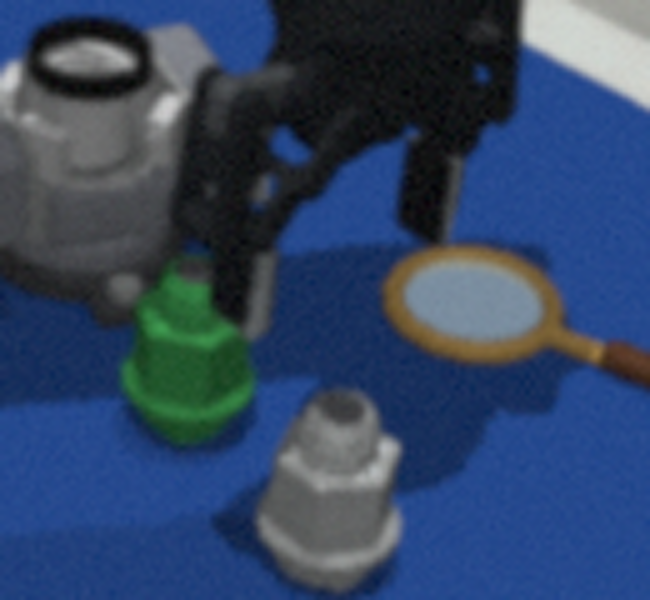

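View pics/z_top2.png

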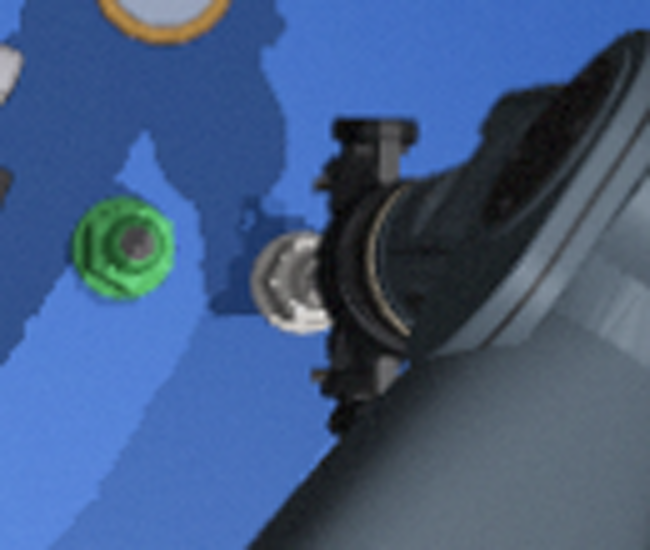

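Request:
drive_tool(hand=[1,1,1,1,1,1,1,1,1], translation=[[0.0015,-0.008,-0.002],[0,0,-0.012],[0,0,-0.014],[0,0,-0.014],[0,0,-0.014],[0,0,-0.014],[0,0,-0.012],[0,0,-0.006],[0,0,0]], twist=[-0.01,0,0,0,0,0,0,0,0])

```text
clock: 3.47
ee_pos: [519.6, -279.3, 33.6]
eef_rot: [-0.001, 0.714, 0.7, 0.001]
ft_force: [-0.2, 0.3, 0.4]
width: 85.2
```

```bash
python3 look.py 3
```

```text
{'clock': np.float64(3.5667), 'qpos': array([-0.6083,  0.2615, -0.0544,  1.2539,  0.0028,  0.982 ]), 'dq': array([ 0.0035, -0.0166,  0.0245,  0.0024,  0.0028,  0.0001]), 'effort': array([-4.89000e-02, -4.04817e+01,  3.06468e+01, -4.66000e-02,
        3.70000e-03, -1.00000e-04]), 'ee_pos': array([ 520.2988, -279.6997,   35.1567]), 'eef_rot': array([2.000e-04, 7.139e-01, 7.002e-01, 1.500e-03]), 'ft_force': array([ 0.9688, -0.1171,  0.2495]), 'torque': array([-0.0428, -0.0218,  0.0079]), 'width': np.float64(85.6392)}
yaw 88.88612581184901
side [328.47739308 288.22183816]
263 228
top [365.40952484 220.40306291]
300 165
```

View pics/z_side3.png

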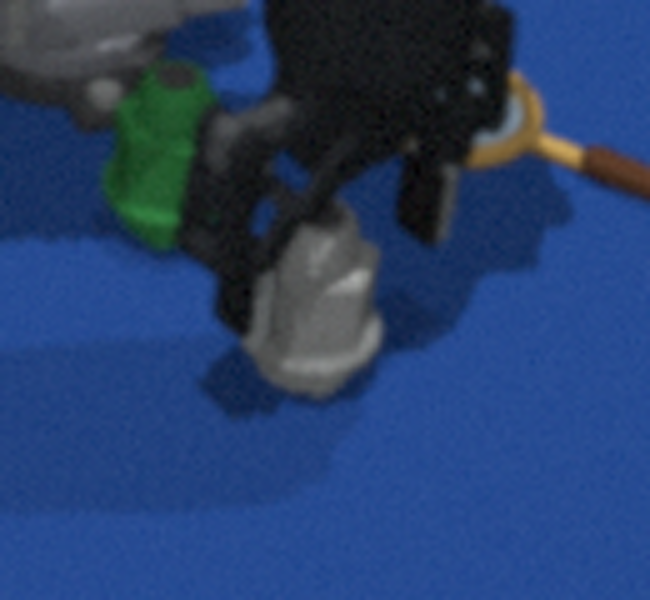

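View pics/z_top3.png

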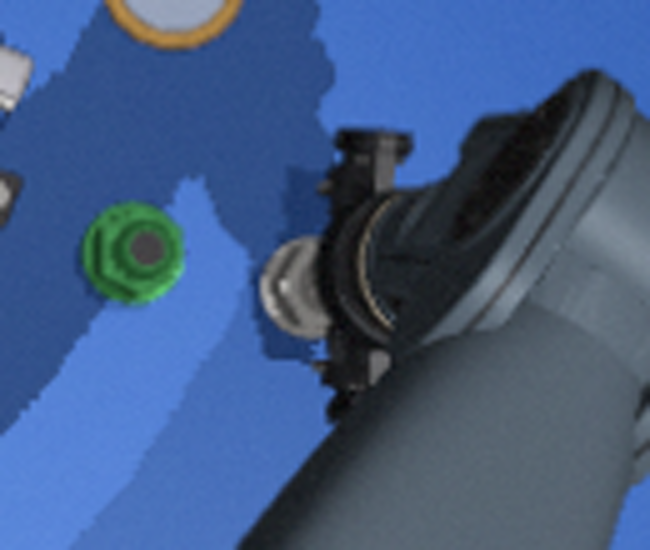

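Request:
drive_tool(hand=[1,1,1,1,1], translation=[[-0.0025,0.003,-0.003],[-0.0025,0.003,-0.003],[0,0,-0.002],[0,0,0],[0,0,0]], twist=[0,0,0,0,0])

```text
clock: 3.98
ee_pos: [517.3, -274.8, 30.5]
eef_rot: [0.004, 0.714, 0.7, 0.002]
ft_force: [-0.5, 0.3, -0.3]
width: 85.6
```

```bash
cat > st.py <<'E'
from h import *
s=bot.get_state(); print({a:np.round(s[a],4) for a in("clock","qpos","ee_pos","eef_rot","ft_force","torque","width")})
q=s["eef_rot"]; R=2*np.array([q[1]*q[3]+q[0]*q[2],q[2]*q[3]-q[0]*q[1]]); print("yaw",np.degrees(2*np.arctan2(q[2],q[1])),"zaxis xy",R)
E
python3 st.py
```

```text
{'clock': np.float64(3.9833), 'qpos': array([-0.6044,  0.2447, -0.0841,  1.2337,  0.0029,  0.9859]), 'ee_pos': array([ 517.2623, -274.7961,   30.4759]), 'eef_rot': array([0.0037, 0.714 , 0.7002, 0.0022]), 'ft_force': array([-0.4559,  0.2678, -0.267 ]), 'torque': array([ 0.0182, -0.0003,  0.0075]), 'width': np.float64(85.6487)}
yaw 88.88447169740137 zaxis xy [ 0.00835952 -0.00225216]
```

Request:
drive_tool(hand=[1,-1,-1,-1,-1,-1,-1,-1,-1,-1], translation=[[-0.001,0.001,-0.003],[0,0,0],[0,0,0],[0,0,0],[0,0,0],[0,0,0],[0,0,0],[0,0,0],[0,0,0],[0,0,0]], twist=[0,0,0,0,0,0,0,0,0,0], force=60)

```text
clock: 4.82
ee_pos: [516.7, -274.1, 28.5]
eef_rot: [0.005, 0.714, 0.7, 0.002]
ft_force: [-1.0, -0.5, 0.2]
width: 41.0
```

```bash
python3 st.py
```

```text
{'clock': np.float64(4.8167), 'qpos': array([-0.6038,  0.2424, -0.091 ,  1.2275,  0.0026,  0.9864]), 'ee_pos': array([ 516.7301, -274.1366,   28.5204]), 'eef_rot': array([0.0046, 0.7139, 0.7002, 0.0022]), 'ft_force': array([-1.0197, -0.4724,  0.202 ]), 'torque': array([ 0.0247,  0.1106, -0.0063]), 'width': np.float64(41.0459)}
yaw 88.8878985111671 zaxis xy [ 0.00963249 -0.00350934]
```

Request:
drive_tool(hand=[-1,-1,-1,-1,-1,-1,-1,-1], translation=[[0,0,0.01],[0,0,0.025],[0,0,0.03],[0,0,0.03],[0,0,0.03],[0,0,0.02],[0,0,0],[0,0,0]], twist=[0,0,0,0,0,0,0,0])

```text
clock: 5.48
ee_pos: [511.5, -270.4, 177.1]
eef_rot: [-0.001, 0.714, 0.7, 0.001]
ft_force: [0.3, -0.0, -2.1]
width: 41.0
```

```bash
python3 st.py; python3 look.py 4
```

```text
{'clock': np.float64(5.4833), 'qpos': array([-0.6038,  0.1829,  0.1384,  1.5272,  0.0028,  0.9864]), 'ee_pos': array([ 511.5265, -270.4437,  177.0961]), 'eef_rot': array([-7.000e-04,  7.139e-01,  7.002e-01,  1.300e-03]), 'ft_force': array([ 0.2888, -0.0314, -2.1115]), 'torque': array([-0.0077,  0.0367,  0.0454]), 'width': np.float64(40.9723)}
yaw 88.88724694376249 zaxis xy [0.00086702 0.00282433]
{'clock': np.float64(5.5833), 'qpos': array([-0.6037,  0.1834,  0.1366,  1.5265,  0.0028,  0.9864]), 'dq': array([-0.0001,  0.0164, -0.0342,  0.0022, -0.0001, -0.    ]), 'effort': array([ 6.40000e-03, -4.04750e+01,  3.33294e+01,  6.76000e-02,
        1.15000e-02,  0.00000e+00]), 'ee_pos': array([ 511.1226, -270.1473,  175.8629]), 'eef_rot': array([-0.0015,  0.7139,  0.7002,  0.0011]), 'ft_force': array([ 0.0363,  0.0977, -1.7764]), 'torque': array([-0.0065,  0.0363,  0.0263]), 'width': np.float64(41.0913)}
yaw 88.89018931732352
side [328.99618547 225.81732261]
263 165
top [374.88770374 222.45933139]
309 167
```

View pics/z_side4.png

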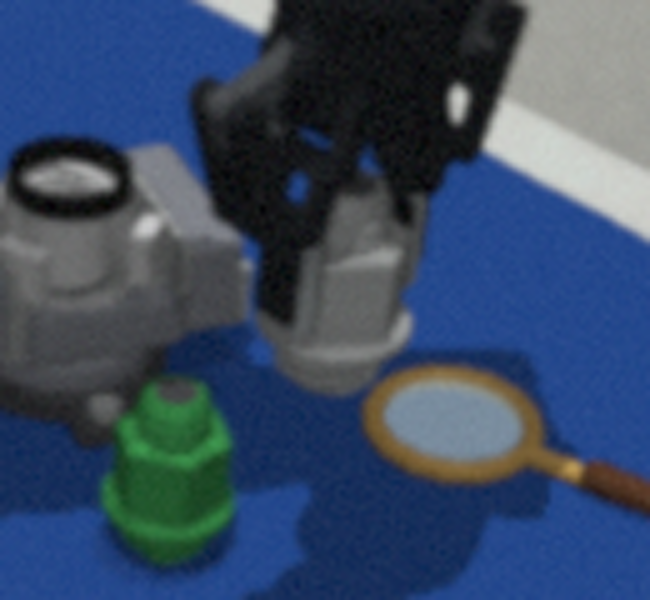

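Request:
drive_tool(hand=[-1,-1,-1,-1,-1,-1,-1,-1,-1,-1,-1,-1], translation=[[0.0057,0.017,0],[0.0057,0.018,0],[0.0057,0.018,0],[0.0057,0.018,0],[0.0057,0.018,0],[0.0057,0.018,0],[0.0057,0.018,0],[0.0057,0.018,0],[0.0057,0.018,0],[0.0057,0.018,0],[0.0057,0.016,0],[0.0057,0.01,0]], twist=[0.12,0.12,0.12,0.12,0.12,0.12,0.12,0.12,0.12,0.12,0.12,0.12])

```text
clock: 6.58
ee_pos: [564.3, -53.4, 141.9]
eef_rot: [-0.025, 0.048, 0.998, -0.008]
ft_force: [-0.1, 0.7, -2.9]
width: 41.1
```

```bash
python3 st.py
```

```text
{'clock': np.float64(6.5833), 'qpos': array([-0.1997,  0.2099,  0.0986,  1.5073, -0.0231, -0.1026]), 'ee_pos': array([564.2849, -53.3581, 141.9352]), 'eef_rot': array([-0.0254,  0.0482,  0.9985, -0.0078]), 'ft_force': array([-0.0953,  0.6796, -2.9279]), 'torque': array([-0.0047, -0.1076,  0.0536]), 'width': np.float64(41.0866)}
yaw 174.46761794355632 zaxis xy [-0.05143891 -0.01314062]
```

Request:
drive_tool(hand=[-1,-1,-1,-1,-1,-1,-1,-1], translation=[[0,0,0.01],[0,0,0.01],[0,0,0.01],[0,0,0.01],[0,0,0.005],[0,0,0],[0,0,0],[0,0,0]], twist=[0,0,0,0,0,0,0,0])

```text
clock: 7.25
ee_pos: [560.3, -53.5, 184.9]
eef_rot: [-0.031, 0.052, 0.998, -0.007]
ft_force: [-0.2, 0.0, -1.2]
width: 41.3
```

```bash
python3 st.py
```

```text
{'clock': np.float64(7.25), 'qpos': array([-0.2011,  0.2097,  0.1831,  1.6034, -0.0236, -0.0972]), 'ee_pos': array([560.3098, -53.5376, 184.9141]), 'eef_rot': array([-0.031 ,  0.0515,  0.9982, -0.0073]), 'ft_force': array([-0.1592,  0.0443, -1.2478]), 'torque': array([ 0.0286, -0.1167,  0.009 ]), 'width': np.float64(41.3079)}
yaw 174.08931638934143 zaxis xy [-0.06273256 -0.01132695]
```

Request:
drive_tool(hand=[-1,-1,-1,-1,-1,-1], translation=[[0,0,0],[0,0,0],[0,0,0],[0,0,0],[0,0,0],[0,0,0]], twist=[0.12,0.12,0.12,0.12,0.12,0.12])

```text
clock: 7.75
ee_pos: [559.7, -55.9, 183.7]
eef_rot: [-0.027, -0.316, 0.948, -0.018]
ft_force: [-0.5, -0.2, -2.3]
width: 41.0
```

```bash
python3 st.py
```

```text
{'clock': np.float64(7.75), 'qpos': array([-0.1863,  0.1781,  0.1447,  1.5672, -0.0575, -0.828 ]), 'ee_pos': array([559.6899, -55.8699, 183.7217]), 'eef_rot': array([-0.027 , -0.3156,  0.9483, -0.0179]), 'ft_force': array([-0.5432, -0.1729, -2.2507]), 'torque': array([ 0.0305, -0.0039,  0.0162]), 'width': np.float64(40.9813)}
yaw 216.81694173294986 zaxis xy [-0.03991741 -0.05095231]
```

Request:
drive_tool(hand=[-1,-1,-1,-1,-1,-1], translation=[[0.005,0,0],[0.005,0,0],[0.005,0,0],[0.005,0,0],[0,0,0],[0,0,0]], twist=[0,0,0,0,0,0])

```text
clock: 8.25
ee_pos: [581.6, -56.5, 182.5]
eef_rot: [-0.027, -0.311, 0.95, -0.017]
ft_force: [0.3, 0.8, -1.6]
width: 41.2
```

```bash
python3 st.py
```

```text
{'clock': np.float64(8.25), 'qpos': array([-0.1807,  0.238 ,  0.2116,  1.5761, -0.0569, -0.8132]), 'ee_pos': array([581.5723, -56.4526, 182.4702]), 'eef_rot': array([-0.0275, -0.3113,  0.9498, -0.0174]), 'ft_force': array([ 0.3105,  0.7682, -1.5581]), 'torque': array([ 0.02  , -0.1285,  0.0103]), 'width': np.float64(41.1973)}
yaw 216.2924746209466 zaxis xy [-0.04135699 -0.05021336]
```

Request:
drive_tool(hand=[-1,-1,-1,-1,-1,-1,-1,-1,-1,-1,-1,-1], translation=[[0,0,0],[0,0,0],[0,0,0],[0,0,0],[0,0,0],[0,0,0],[0,0,0],[0,0,0],[0,0,0],[0,0,0],[0,0,0],[0,0,0]], twist=[0.12,0.12,0.12,0.12,0.12,0.12,0.12,0.12,0.12,0.12,0,0])

```text
clock: 9.25
ee_pos: [581.1, -56.6, 181.0]
eef_rot: [0.014, 0.807, -0.59, 0.029]
ft_force: [-0.1, -0.4, -1.6]
width: 40.9
```

```bash
python3 st.py
```

```text
{'clock': np.float64(9.25), 'qpos': array([-0.1844,  0.1553,  0.1134,  1.4889, -0.0508, -2.0634]), 'ee_pos': array([581.1046, -56.5958, 180.9538]), 'eef_rot': array([ 0.0143,  0.8065, -0.5903,  0.029 ]), 'ft_force': array([-0.1272, -0.4388, -1.6253]), 'torque': array([ 0.0476,  0.0018, -0.0065]), 'width': np.float64(40.9366)}
yaw -72.39970551546405 zaxis xy [ 0.02996973 -0.05724065]
```

Request:
drive_tool(hand=[-1,-1,-1,-1,-1,-1,-1,-1], translation=[[0,0,0],[0,0,0],[0,0,0],[0,0,0],[0,0,0],[0,0,0],[0,0,0],[0,0,0]], twist=[0.12,0.12,0.12,0.12,0.12,0.12,0.12,0])

```text
clock: 9.92
ee_pos: [580.9, -56.5, 180.5]
eef_rot: [0.001, 0.979, -0.203, 0.031]
ft_force: [-0.6, -0.5, -2.7]
width: 41.3
```

```bash
python3 st.py
```

```text
{'clock': np.float64(9.9167), 'qpos': array([-2.1050e-01,  1.2610e-01,  7.9900e-02,  1.4625e+00, -2.3000e-03,
       -2.9423e+00]), 'ee_pos': array([580.9351, -56.4565, 180.4541]), 'eef_rot': array([ 0.0013,  0.9786, -0.2034,  0.031 ]), 'ft_force': array([-0.5646, -0.4553, -2.6675]), 'torque': array([-0.0219,  0.1276,  0.0131]), 'width': np.float64(41.2615)}
yaw -23.4829015439218 zaxis xy [ 0.06021484 -0.01518301]
```

Request:
drive_tool(hand=[-1,-1,-1,-1,-1,-1,-1,-1,-1,-1,-1], translation=[[0,0,0.01],[0,0,0.01],[0,0,0.01],[0,0,0.01],[0,0,0.01],[0,0,0.01],[0,0,0.01],[0,0,0.01],[0,0,0.01],[0,0,0.01],[0,0,0]], twist=[0,0,0,0,0,0,0,0,0,0,0])

```text
clock: 10.83
ee_pos: [582.6, -56.2, 297.9]
eef_rot: [0.001, 0.976, -0.215, 0.036]
ft_force: [0.3, -1.4, -0.4]
width: 41.4
```

```bash
python3 st.py
```

```text
{'clock': np.float64(10.8333), 'qpos': array([-0.2087,  0.1549,  0.3463,  1.6893, -0.0036, -2.9167]), 'ee_pos': array([582.5997, -56.1554, 297.9403]), 'eef_rot': array([ 0.0015,  0.9759, -0.215 ,  0.0365]), 'ft_force': array([ 0.3493, -1.3777, -0.4006]), 'torque': array([-0.0103,  0.0846,  0.0354]), 'width': np.float64(41.3648)}
yaw -24.84866306916299 zaxis xy [ 0.07054213 -0.01857917]
```

Request:
drive_tool(hand=[-1,-1,-1,-1], translation=[[0,0,-0.035],[0,0,-0.035],[0,0,-0.03],[0,0,0]], twist=[0,0,0,0])

```text
clock: 11.17
ee_pos: [585.0, -56.4, 202.4]
eef_rot: [0.001, 0.975, -0.217, 0.043]
ft_force: [-1.8, 0.4, -3.8]
width: 41.2
```

```bash
python3 st.py
```

```text
{'clock': np.float64(11.1667), 'qpos': array([-0.2081,  0.1104,  0.1047,  1.4783, -0.0038, -2.9124]), 'ee_pos': array([585.0403, -56.3745, 202.4161]), 'eef_rot': array([ 0.0014,  0.9753, -0.2168,  0.0434]), 'ft_force': array([-1.7763,  0.414 , -3.7681]), 'torque': array([0.0605, 0.2943, 0.0381]), 'width': np.float64(41.1871)}
yaw -25.06388057379052 zaxis xy [ 0.08410977 -0.0216024 ]
```

Request:
drive_tool(hand=[-1,-1,-1,-1,-1], translation=[[0,-0.03,0],[0,-0.03,0],[0,-0.03,0],[0,-0.03,0],[0,0,0]], twist=[0,0,0,0,0])

```text
clock: 11.58
ee_pos: [584.7, -177.8, 206.8]
eef_rot: [0.001, 0.976, -0.215, 0.043]
ft_force: [-0.4, -0.5, -2.2]
width: 40.9
```

```bash
python3 st.py
```

```text
{'clock': np.float64(11.5833), 'qpos': array([-0.4123,  0.172 ,  0.1817,  1.4946,  0.0142, -3.1198]), 'ee_pos': array([ 584.7081, -177.7993,  206.7859]), 'eef_rot': array([ 0.0014,  0.9757, -0.2148,  0.0435]), 'ft_force': array([-0.4011, -0.5084, -2.1879]), 'torque': array([ 0.0772,  0.1186, -0.0411]), 'width': np.float64(40.9351)}
yaw -24.835354523478742 zaxis xy [ 0.0842764 -0.0213334]
```

Request:
drive_tool(hand=[-1,-1,-1,-1,-1,-1,-1], translation=[[0,0.02,0],[0,0.02,0],[0,0.02,0],[0,0.02,0],[0,0.02,0],[0,0.02,0],[0,0,0]], twist=[0,0,0,0,0,0,0])

```text
clock: 12.17
ee_pos: [589.5, -59.2, 223.2]
eef_rot: [0.002, 0.974, -0.223, 0.052]
ft_force: [0.0, -0.2, -1.0]
width: 41.4
```

```bash
python3 st.py
```

```text
{'clock': np.float64(12.1667), 'qpos': array([-0.2106,  0.1062,  0.1399,  1.4999, -0.0049, -2.9029]), 'ee_pos': array([589.5443, -59.192 , 223.173 ]), 'eef_rot': array([ 0.0017,  0.9735, -0.2226,  0.0524]), 'ft_force': array([ 0.029 , -0.2193, -1.0352]), 'torque': array([0.0437, 0.1059, 0.0266]), 'width': np.float64(41.36)}
yaw -25.75624043732462 zaxis xy [ 0.10118511 -0.02664661]
```

Request:
drive_tool(hand=[-1,-1,-1], translation=[[0,0,-0.04],[0,0,0],[0,0,0]], twist=[0,0,0])

```text
clock: 12.42
ee_pos: [581.2, -55.3, 175.6]
eef_rot: [0.002, 0.974, -0.222, 0.044]
ft_force: [1.3, -1.2, 1.7]
width: 41.4
```

```bash
python3 st.py
```

```text
{'clock': np.float64(12.4167), 'qpos': array([-0.2067,  0.0979,  0.038 ,  1.4226, -0.0056, -2.9012]), 'ee_pos': array([581.2104, -55.3229, 175.5883]), 'eef_rot': array([ 0.002 ,  0.9741, -0.2216,  0.0442]), 'ft_force': array([ 1.3264, -1.1843,  1.7405]), 'torque': array([0.0201, 0.0074, 0.0659]), 'width': np.float64(41.4031)}
yaw -25.628744164053067 zaxis xy [ 0.08515277 -0.02356271]
```

Request:
drive_tool(hand=[-1,-1,-1], translation=[[-0.04,0,0],[0,0,0],[0,0,0]], twist=[0,0,0])

```text
clock: 12.67
ee_pos: [533.5, -54.3, 166.1]
eef_rot: [0.002, 0.974, -0.222, 0.032]
ft_force: [0.5, -0.4, -1.1]
width: 41.1
```

```bash
python3 st.py
```

```text
{'clock': np.float64(12.6667), 'qpos': array([-2.2350e-01,  2.9000e-03, -7.7900e-02,  1.4268e+00, -5.0000e-03,
       -2.9166e+00]), 'ee_pos': array([533.5451, -54.299 , 166.1011]), 'eef_rot': array([ 0.0025,  0.9745, -0.2223,  0.0316]), 'ft_force': array([ 0.4747, -0.3778, -1.1453]), 'torque': array([-0.0418,  0.0122,  0.0264]), 'width': np.float64(41.0618)}
yaw -25.70665260072815 zaxis xy [ 0.0604232  -0.01887844]
```

Request:
drive_tool(hand=[-1,-1,-1], translation=[[0.04,0,0],[0,0,0],[0,0,0]], twist=[0,0,0])

```text
clock: 12.92
ee_pos: [570.7, -54.6, 162.5]
eef_rot: [0.003, 0.974, -0.224, 0.025]
ft_force: [-0.8, -0.2, -1.5]
width: 40.7
```

```bash
python3 st.py
```

```text
{'clock': np.float64(12.9167), 'qpos': array([-0.2085,  0.1148,  0.0326,  1.4394, -0.0069, -2.8989]), 'ee_pos': array([570.7159, -54.6155, 162.5164]), 'eef_rot': array([ 0.003 ,  0.9743, -0.2237,  0.0246]), 'ft_force': array([-0.7994, -0.2106, -1.5411]), 'torque': array([ 0.0083,  0.0988, -0.0069]), 'width': np.float64(40.6866)}
yaw -25.86153900755036 zaxis xy [ 0.04664011 -0.01691665]
```

Request:
drive_tool(hand=[-1,-1,-1], translation=[[0,0,0.04],[0,0,0],[0,0,0]], twist=[0,0,0])

```text
clock: 13.17
ee_pos: [569.9, -55.1, 202.9]
eef_rot: [0.003, 0.974, -0.224, 0.022]
ft_force: [-0.5, -0.4, -3.5]
width: 41.3
```

```bash
python3 st.py
```

```text
{'clock': np.float64(13.1667), 'qpos': array([-0.2095,  0.1188,  0.1171,  1.525 , -0.0072, -2.8985]), 'ee_pos': array([569.9198, -55.1176, 202.8634]), 'eef_rot': array([ 0.0032,  0.9742, -0.2244,  0.0221]), 'ft_force': array([-0.5299, -0.3969, -3.5365]), 'torque': array([-0.0186,  0.126 , -0.0012]), 'width': np.float64(41.2769)}
yaw -25.94324919879373 zaxis xy [ 0.04167839 -0.01626874]
```

Request:
drive_tool(hand=[-1,-1,-1], translation=[[-0.04,0,0],[0,0,0],[0,0,0]], twist=[0,0,0])

```text
clock: 13.42
ee_pos: [531.8, -56.4, 206.1]
eef_rot: [0.003, 0.974, -0.225, 0.025]
ft_force: [0.4, 0.3, -1.1]
width: 41.1
```

```bash
python3 st.py
```

```text
{'clock': np.float64(13.4167), 'qpos': array([-0.227 ,  0.0133,  0.0125,  1.5194, -0.0069, -2.915 ]), 'ee_pos': array([531.7661, -56.3887, 206.1267]), 'eef_rot': array([ 0.0034,  0.9741, -0.2249,  0.0253]), 'ft_force': array([ 0.3808,  0.2784, -1.0612]), 'torque': array([ 0.0408,  0.0204, -0.046 ]), 'width': np.float64(41.0939)}
yaw -25.9991972330756 zaxis xy [ 0.04777349 -0.01807078]
```

Request:
drive_tool(hand=[-1,-1,-1], translation=[[0.04,0,0],[0,0,0],[0,0,0]], twist=[0,0,0])

```text
clock: 13.67
ee_pos: [570.3, -56.4, 203.3]
eef_rot: [0.004, 0.974, -0.226, 0.022]
ft_force: [0.4, 0.5, -2.4]
width: 41.3
```

```bash
python3 st.py
```

```text
{'clock': np.float64(13.6667), 'qpos': array([-0.2111,  0.1217,  0.1212,  1.5274, -0.0081, -2.8977]), 'ee_pos': array([570.3099, -56.4039, 203.2974]), 'eef_rot': array([ 0.0037,  0.974 , -0.2256,  0.0215]), 'ft_force': array([ 0.4072,  0.5051, -2.3957]), 'torque': array([-0.0118,  0.0114, -0.0634]), 'width': np.float64(41.2973)}
yaw -26.07933718145112 zaxis xy [ 0.0402432  -0.01691504]
```

Request:
drive_tool(hand=[-1,-1,-1], translation=[[0.01,0,-0.04],[0,0,0],[0,0,0]], twist=[0,0,0])

```text
clock: 13.92
ee_pos: [584.9, -57.4, 167.9]
eef_rot: [0.004, 0.974, -0.226, 0.027]
ft_force: [0.8, -1.7, 1.1]
width: 40.9
```

```bash
python3 st.py
```

```text
{'clock': np.float64(13.9167), 'qpos': array([-0.2074,  0.1457,  0.077 ,  1.4473, -0.0083, -2.8937]), 'ee_pos': array([584.9013, -57.4113, 167.904 ]), 'eef_rot': array([ 0.0036,  0.9738, -0.2257,  0.0275]), 'ft_force': array([ 0.7789, -1.7287,  1.132 ]), 'torque': array([ 0.0076, -0.0366,  0.0285]), 'width': np.float64(40.8542)}
yaw -26.099636292423792 zaxis xy [ 0.05190973 -0.01944099]
```

Request:
drive_tool(hand=[-1,-1,-1], translation=[[0,0,0.04],[0,0,0],[0,0,0]], twist=[0,0,0])

```text
clock: 14.17
ee_pos: [574.7, -55.5, 199.4]
eef_rot: [0.004, 0.974, -0.226, 0.017]
ft_force: [0.1, -0.2, -2.8]
width: 41.4
```

```bash
python3 st.py
```

```text
{'clock': np.float64(14.1667), 'qpos': array([-0.2077,  0.143 ,  0.1372,  1.5313, -0.0085, -2.8937]), 'ee_pos': array([574.7445, -55.5033, 199.381 ]), 'eef_rot': array([ 0.0039,  0.974 , -0.2259,  0.0169]), 'ft_force': array([ 0.1167, -0.1836, -2.8472]), 'torque': array([ 0.0574,  0.0579, -0.0063]), 'width': np.float64(41.4154)}
yaw -26.111412804535263 zaxis xy [ 0.03123099 -0.01523053]
```

Request:
drive_tool(hand=[-1,-1,-1], translation=[[0,0,0.04],[0,0,0],[0,0,0]], twist=[0,0,0])

```text
clock: 14.42
ee_pos: [575.1, -55.8, 246.6]
eef_rot: [0.004, 0.974, -0.226, 0.021]
ft_force: [0.4, 0.6, -2.3]
width: 41.3
```

```bash
python3 st.py
```

```text
{'clock': np.float64(14.4167), 'qpos': array([-0.208 ,  0.1446,  0.2326,  1.6163, -0.0086, -2.8938]), 'ee_pos': array([575.0797, -55.7802, 246.5705]), 'eef_rot': array([ 0.0039,  0.9739, -0.226 ,  0.0214]), 'ft_force': array([ 0.4289,  0.598 , -2.3285]), 'torque': array([0.0169, 0.0894, 0.0451]), 'width': np.float64(41.2972)}
yaw -26.12679425221432 zaxis xy [ 0.03987578 -0.01720202]
```

Request:
drive_tool(hand=[-1,-1,-1,-1,-1,-1,-1,-1,-1,-1,-1,-1], translation=[[0,0,-0.006],[0,0,-0.006],[0,0,-0.006],[0,0,-0.006],[0,0,-0.006],[0,0,-0.006],[0,0,-0.006],[0,0,-0.006],[0,0,-0.006],[0,0,-0.003],[0,0,0],[0,0,0]], twist=[0,0,0,0,0,0,0,0,0,0,0,0])

```text
clock: 15.42
ee_pos: [579.4, -56.8, 191.5]
eef_rot: [0.004, 0.974, -0.226, 0.03]
ft_force: [0.1, -0.0, -1.5]
width: 41.2
```

```bash
python3 st.py
```

```text
{'clock': np.float64(15.4167), 'qpos': array([-0.2082,  0.125 ,  0.1007,  1.4862, -0.0087, -2.8938]), 'ee_pos': array([579.389 , -56.8096, 191.5109]), 'eef_rot': array([ 0.0037,  0.9736, -0.226 ,  0.0302]), 'ft_force': array([ 0.1187, -0.0198, -1.5301]), 'torque': array([-0.0292,  0.058 ,  0.0342]), 'width': np.float64(41.2185)}
yaw -26.139530977434728 zaxis xy [ 0.0571901  -0.02095731]
```

Request:
drive_tool(hand=[-1,-1,-1,-1,-1,-1,-1,-1,-1,-1,-1,-1], translation=[[0,0,0.008],[0,0,0.008],[0,0,0.008],[0,0,0.008],[0,0,0.008],[0,0,0.008],[0,0,0.008],[0,0,0.008],[0,0,0.008],[0,0,0.008],[0,0,0.008],[0,0,0]], twist=[-0.12,-0.12,-0.12,-0.12,-0.12,-0.12,-0.12,-0.12,-0.12,-0.12,-0.12,-0.12])

```text
clock: 16.42
ee_pos: [580.7, -56.8, 287.9]
eef_rot: [-0.019, -0.559, 0.829, -0.023]
ft_force: [0.9, 0.2, -0.2]
width: 41.2
```

Request:
drive_tool(hand=[-1,-1,-1,-1,-1,-1,-1,-1,-1,-1,-1,-1], translation=[[0,0,0],[0,0,0],[0,0,0],[0,0,0],[0,0,0],[0,0,0],[0,0,0],[0,0,0],[0,0,0],[0,0,0],[0,0,0],[0,0,0]], twist=[-0.12,-0.12,-0.12,-0.12,-0.12,-0.12,-0.12,-0.12,-0.12,-0.12,-0.12,0])

```text
clock: 17.42
ee_pos: [586.4, -57.3, 296.7]
eef_rot: [-0.023, 0.095, 0.995, -0.012]
ft_force: [0.7, -0.8, -2.1]
width: 41.1
```

```bash
python3 st.py
```

```text
{'clock': np.float64(17.4167), 'qpos': array([-0.1962,  0.3072,  0.525 ,  1.8311, -0.0277, -0.0046]), 'ee_pos': array([586.3909, -57.2672, 296.6681]), 'eef_rot': array([-0.0225,  0.0954,  0.9951, -0.0117]), 'ft_force': array([ 0.7389, -0.8492, -2.0791]), 'torque': array([ 0.0432, -0.0587,  0.011 ]), 'width': np.float64(41.0985)}
yaw 169.0533409420773 zaxis xy [-0.04703438 -0.018899  ]
```

Request:
drive_tool(hand=[-1,-1,-1,-1,-1,-1], translation=[[0,0,0],[0,0,0],[0,0,0],[0,0,0],[0,0,0],[0,0,0]], twist=[-0.12,-0.12,-0.12,-0.12,-0.12,0])

```text
clock: 17.92
ee_pos: [588.2, -57.4, 299.4]
eef_rot: [-0.022, 0.389, 0.921, -0.004]
ft_force: [-0.0, 0.5, -1.6]
width: 41.6
```

Request:
drive_tool(hand=[-1,-1,-1,-1,-1,-1,-1,-1,-1,-1], translation=[[0,0,-0.013],[0,0,-0.013],[0,0,-0.013],[0,0,-0.013],[0,0,-0.013],[0,0,-0.013],[0,0,-0.013],[0,0,-0.009],[0,0,0],[0,0,0]], twist=[0,0,0,0,0,0,0,0,0,0])

```text
clock: 18.75
ee_pos: [590.1, -57.4, 199.7]
eef_rot: [-0.016, 0.365, 0.931, -0.004]
ft_force: [0.3, -0.5, -2.3]
width: 40.8
```

```bash
python3 st.py
```

```text
{'clock': np.float64(18.75), 'qpos': array([-0.2089,  0.2596,  0.2725,  1.6164, -0.0023,  0.5379]), 'ee_pos': array([590.1162, -57.4488, 199.7133]), 'eef_rot': array([-0.0159,  0.3647,  0.931 , -0.0038]), 'ft_force': array([ 0.2966, -0.462 , -2.2547]), 'torque': array([-0.0843, -0.0395, -0.0245]), 'width': np.float64(40.7693)}
yaw 137.21483134244116 zaxis xy [-0.03243052  0.00453893]
```

```bash
python3 look.py 5
```

```text
{'clock': np.float64(18.85), 'qpos': array([-0.209 ,  0.2595,  0.2735,  1.6166, -0.0022,  0.539 ]), 'dq': array([-0.0024, -0.0064,  0.0144,  0.0001,  0.0007,  0.0092]), 'effort': array([ 1.87000e-02, -4.24415e+01,  3.23651e+01,  2.76900e-01,
       -7.90000e-03, -2.53000e-02]), 'ee_pos': array([590.4393, -57.5364, 200.2598]), 'eef_rot': array([-0.0155,  0.3653,  0.9308, -0.0037]), 'ft_force': array([ 0.5422, -0.0388, -1.804 ]), 'torque': array([-0.014 , -0.0511,  0.0498]), 'width': np.float64(41.1309)}
yaw 137.14833660069147
side [283.05092759 157.91943163]
218 97
top [285.32131366 185.09459349]
220 130
```

View pics/z_side5.png

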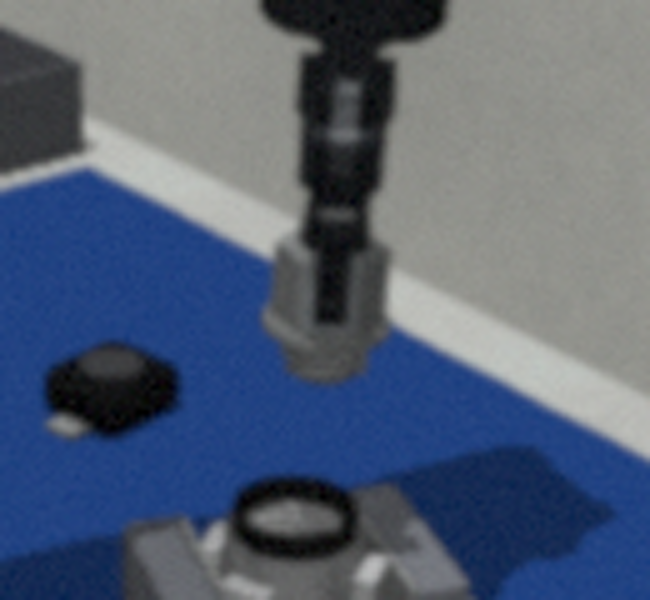

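View pics/z_top5.png

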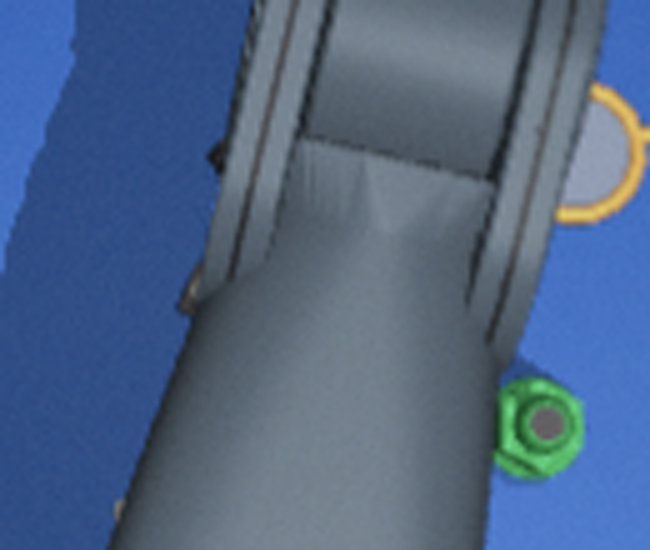

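Run:
```python
from fit import *
for z in (101,104,107): print(z,atz("top",(280.9,192.7),z).round(2))
S0=atz("top",(280.9,192.7),104)[:2]
for n in("side","top"):
    p0=proj(n,[580,-55,104])[0]
    print(n,"d/dx,dy,dz",[ (proj(n,np.array([580,-55,104.])+10*np.eye(3)[i])[0]-p0)/10 for i in range(3)])
# side bias on socket: mid ring ellipse center vs prediction for h
for h in (6,9): print("socket side pred ring mid",proj("side",[*S0,96+h/2]), "obs 276.56,200.35")
# nipple side fit at known top position: just fit (du,dv)
b=(305,260,345,312)
im=cv2.imread("pics/side0.png")[b[1]:b[3],b[0]:b[2]].astype(float)
bl=im[...,0]-im[...,2]; obs=(bl<28).astype(float); obs=cv2.morphologyEx(obs,cv2.MORPH_OPEN,np.ones((3,3)))
def f(p): 
    s=sil("side",516.4,-272.4,-.02,b); M=np.float32([[1,0,p[0]],[0,1,p[1]]]); return ((cv2.warpAffine(s,M,s.shape[::-1])-obs)**2).sum()
r=minimize(f,[0.5,0.5],method="Nelder-Mead"); print("nipple side px bias",r.x,r.fun)
```

```text
101 [581.81 -51.48 101.  ]
104 [581.53 -51.37 104.  ]
107 [581.26 -51.26 107.  ]
side d/dx,dy,dz [array([ 0.34574192, -0.13871629]), array([-0.29509882, -0.1857024 ]), array([ 0.01782377, -0.3956709 ])]
top d/dx,dy,dz [array([ 0.00935636, -0.39763798]), array([-0.39967375, -0.01079899]), array([ 0.0170137 , -0.03595026])]
socket side pred ring mid [[276.08261995 199.59050411]] obs 276.56,200.35
socket side pred ring mid [[276.10866555 199.00366011]] obs 276.56,200.35
nipple side px bias [0.475 0.55 ] 108.30520941676018
```

Request:
drive_tool(hand=[-1,-1,-1,-1,-1,-1,-1,-1], translation=[[-0.002,0.002,-0.01],[-0.002,0.002,-0.01],[-0.002,0.001,-0.01],[-0.001,0,-0.01],[0,0,-0.01],[0,0,-0.005],[0,0,0],[0,0,0]], twist=[0,0,0,0,0,0,0,0])

```text
clock: 19.52
ee_pos: [586.3, -53.0, 147.3]
eef_rot: [-0.01, 0.363, 0.932, -0.003]
ft_force: [-0.8, -0.9, -2.3]
width: 41.3
```

```bash
python3 st.py
```

```text
{'clock': np.float64(19.5167), 'qpos': array([-0.2028,  0.2345,  0.139 ,  1.4964, -0.0023,  0.5411]), 'ee_pos': array([586.2567, -53.0084, 147.3224]), 'eef_rot': array([-0.0102,  0.3634,  0.9316, -0.0029]), 'ft_force': array([-0.8379, -0.8714, -2.3327]), 'torque': array([-0.0358, -0.0624,  0.0498]), 'width': np.float64(41.3206)}
yaw 137.3760759742317 zaxis xy [-0.02109052  0.00202522]
```

Request:
drive_tool(hand=[-1,-1,-1,-1,-1], translation=[[-0.001,0,-0.003],[-0.001,0,-0.003],[-0.001,0,-0.002],[0,0,0],[0,0,0]], twist=[0,0,0,0,0])

```text
clock: 19.93
ee_pos: [583.9, -53.4, 139.9]
eef_rot: [-0.009, 0.363, 0.932, -0.003]
ft_force: [0.5, -0.4, -1.0]
width: 41.3
```

```bash
python3 st.py;python3 look.py 6
```

```text
{'clock': np.float64(19.9333), 'qpos': array([-0.2043,  0.227 ,  0.1155,  1.478 , -0.0024,  0.5398]), 'ee_pos': array([583.9451, -53.4162, 139.9096]), 'eef_rot': array([-0.009 ,  0.3635,  0.9315, -0.0027]), 'ft_force': array([ 0.5227, -0.4384, -1.0413]), 'torque': array([-0.0282, -0.0232,  0.0038]), 'width': np.float64(41.2849)}
yaw 137.36804893370117 zaxis xy [-0.01880087  0.00148044]
{'clock': np.float64(20.0333), 'qpos': array([-0.2042,  0.2271,  0.1157,  1.4781, -0.0024,  0.5398]), 'dq': array([-0.0008,  0.0005,  0.003 ,  0.0006, -0.0003, -0.0003]), 'effort': array([-6.60000e-03, -4.14595e+01,  3.26454e+01,  1.65700e-01,
       -1.04000e-02, -3.00000e-04]), 'ee_pos': array([583.993 , -53.3991, 139.9759]), 'eef_rot': array([-0.009 ,  0.3635,  0.9316, -0.0027]), 'ft_force': array([-0.3756,  0.0798, -0.9458]), 'torque': array([-0.0025,  0.0094,  0.0117]), 'width': np.float64(41.1693)}
yaw 137.37185861418462
side [278.28250692 183.27961256]
213 123
top [282.33897033 190.36746399]
217 135
```

View pics/z_side6.png

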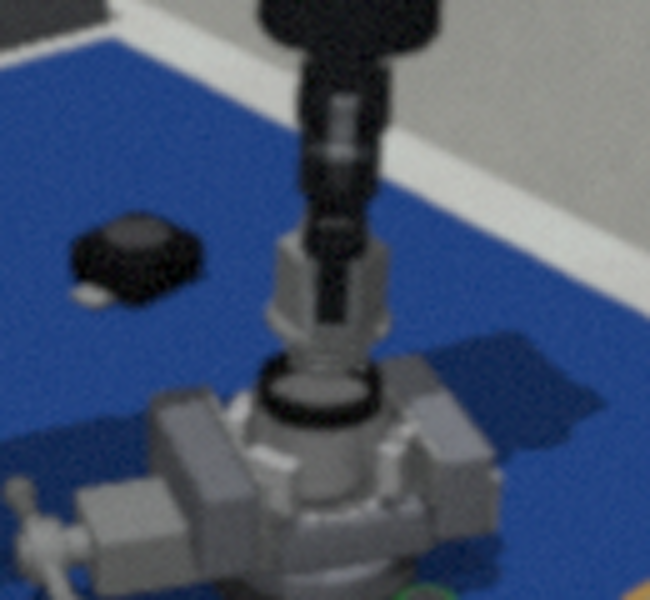

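```bash
python3 - <<'E'
import cv2,numpy as np
im=cv2.imread("pics/side6.png").astype(int)
for v in range(180,212,2): print(v," ".join(f"{x:3d}" for x in im[v,262:294].max(1)))
print("b-r")
for v in range(180,206,2): print(v," ".join(f"{x:3d}" for x in (im[v,262:294,0]-im[v,262:294,2])))
E
python3 - <<'E'
import sys; sys.path.insert(0,'.')
from fit import *
for z,r in ((103,28),(111.5,12.5),(114.5,15),(116,19),(132.5,27.5),(137.5,27.5)):
    p=proj("side",circ(r,z)+[582.1,-52.2,0]); print(z,r,p[:,0].min(),p[:,0].max(),p[:,1].min(),p[:,1].max())
E
```

```text
180 134 132 132 128 130 117  94  82  82  82  83  91  89  75  47  30  22  26  19  18  53  72  75  70  66  67  62  79 102 125 131 130
182 133 132 132 128 127 113  90  81  82  82  86  92  97  87  51  26  25  16  25  30  54  78  77  66  65  67  67  77 103 124 132 130
184 132 132 131 132 122 110  91  83  83  79  85  91  97  80  46  24  24  21  24  35  57  76  78  70  64  66  59  73 100 125 130 132
186 132 132 130 123 111 109 113 106  91  85  86  91  98  82  48  25  23  21  20  32  63  76  76  69  63  65  70  78  95 111 130 134
188 131 132 132 127 117 108 110 117 116 110  97  92  98  89  77  75  72  70  73  71  76  79  74  66  67  75  91 104 107 114 127 133
190 130 131 133 136 131 125 117 102 101 106 104 105 101  85  80  78  75  78  78  80  74  75  73  71  73  79  88 102 112 124 132 131
192 131 134 132 131 133 126 123 108  89  77  79  83  86  81  81  82  74  79  77  77  76  82  73  74  87 108 122 126 128 134 133 130
194 129 131 128 113  91  71  52  28  39  62  66  71  81  84  87  88  89  84  82  74  74  74  69  73  76  95 113 111 106 102  96 101
196 131 126 111  71  32  15  17  17  33  50 
[... 2532 characters left out ...]
  2  -3   0   1   2   1   1   2   1   0   0   1   1   1   1   2   2
204   0   1   0   1   1  -3   4   0   1  -1   4   0  -5   3  -1   2   0   3   1   0  -1   1   0   0   1   2  -2  -1   1   1   3   1
103 28 263.83026588164404 289.34444109069756 191.75582821845555 204.7513871126233
111.5 12.5 271.02195010813966 282.4613358510307 191.90293223070773 197.6548724788415
114.5 15 269.92080101451376 283.66819522725984 190.1619297188646 197.04421230406626
116 19 268.1074145814554 285.53321504453686 188.68114663341555 197.3865248204403
132.5 27.5 264.400662773843 289.8260158131268 180.301408688717 192.69165437768834
137.5 27.5 264.45967722082145 289.94761674070327 178.30892224834588 190.63231984248398
```

Request:
drive_tool(hand=[-1,-1,-1,-1,-1,-1,-1], translation=[[-0.001,0.001,-0.002],[-0.001,0.001,-0.002],[0,0,-0.003],[0,0,-0.003],[0,0,-0.002],[0,0,0],[0,0,0]], twist=[0,0,0,0,0,0,0])

```text
clock: 20.62
ee_pos: [582.0, -51.1, 127.1]
eef_rot: [-0.009, 0.363, 0.932, -0.003]
ft_force: [-0.3, -0.4, -1.3]
width: 41.0
```

```bash
python3 st.py;python3 look.py 7
python3 - <<'E'
import cv2,numpy as np
im=cv2.imread("pics/side7.png").astype(int)
for v in range(184,208,2): print(v," ".join(f"{x:3d}" for x in im[v,258:294].max(1)),"|"," ".join(f"{x:3d}" for x in (im[v,258:294,0]-im[v,258:294,2])) if v<200 else "")
E
```

```text
{'clock': np.float64(20.6167), 'qpos': array([-0.2011,  0.2232,  0.0855,  1.451 , -0.0023,  0.5427]), 'ee_pos': array([582.0072, -51.1089, 127.0519]), 'eef_rot': array([-0.0086,  0.3634,  0.9316, -0.0027]), 'ft_force': array([-0.2909, -0.4489, -1.3198]), 'torque': array([-0.0553, -0.0386,  0.0067]), 'width': np.float64(41.009)}
yaw 137.38357098961876 zaxis xy [-0.01800261  0.00131783]
{'clock': np.float64(20.7167), 'qpos': array([-0.2011,  0.2232,  0.0857,  1.4511, -0.0023,  0.5427]), 'dq': array([-0.002 , -0.0023,  0.0056,  0.0024, -0.0004,  0.0017]), 'effort': array([ 8.60000e-03, -4.12902e+01,  3.26309e+01,  1.47500e-01,
       -8.10000e-03,  0.00000e+00]), 'ee_pos': array([582.0737, -51.1111, 127.1887]), 'eef_rot': array([-0.0086,  0.3634,  0.9316, -0.0026]), 'ft_force': array([-0.0655, -0.0549, -1.3732]), 'torque': array([-0.0387, -0.0155, -0.0139]), 'width': np.float64(41.1039)}
yaw 137.38282173623278
side [276.68733457 188.29482246]
211 128
top [281.166923   191.62117234]
216 136
184 131 130 129 129 128 129 132 124 109  86  81  80  85  83  88  82  65  35  19  21  23  26  42  6
[... 2156 characters left out ...]
0   2   3   1   4   1   0  -1   2   2   1   0   1   1  -1   2   3   2   2   0   1   4   8   7   6
200 131 133 132 132 124 102  61  34  35  57  80  82  78  75  74  82  84  84  85  83  84  80  76  78  75  74  74  63  44  22  26  50  79  86  79  80 | 
202 105 119 135 149 133  94  57  34  22  28  38  50  55  70  74  70  80  81  81  79  74  73  72  73  75  73  64  55  36  18  27  54  74  80  86  86 | 
204 116 143 162 161 140  98  67  48  29  17  14  20  12  23  27  33  34  36  37  37  29  35  30  33  28  29  10  18  19  24  32  58  69  77  96 122 | 
206 135 158 163 150 118  86  82  82  75  52  37  15  11   8  13  21   6  11  19   9   7  14   8  16  17  11  16  25  34  55  67  73  72  72  78  98 |
```

View pics/z_side7.png

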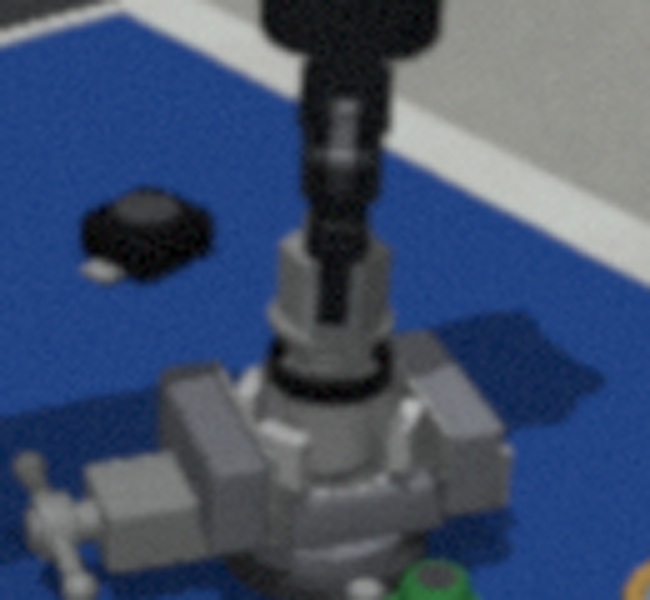

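Request:
drive_tool(hand=[-1,-1,-1,-1,-1], translation=[[0.0005,-0.0003,-0.0015],[0,0,-0.0015],[0,0,-0.001],[0,0,0],[0,0,0]], twist=[0,0,0,0,0])

```text
clock: 21.13
ee_pos: [583.0, -51.6, 123.2]
eef_rot: [-0.008, 0.363, 0.932, -0.003]
ft_force: [-0.6, -0.5, -2.0]
width: 41.2
```

```bash
python3 st.py
```

```text
{'clock': np.float64(21.1333), 'qpos': array([-0.2016,  0.2257,  0.0809,  1.4427, -0.0023,  0.5424]), 'ee_pos': array([583.047 , -51.6148, 123.2466]), 'eef_rot': array([-0.0081,  0.3635,  0.9316, -0.0025]), 'ft_force': array([-0.6149, -0.5308, -2.0165]), 'torque': array([-0.0259, -0.0321,  0.094 ]), 'width': np.float64(41.1994)}
yaw 137.3739014387843 zaxis xy [-0.01689781  0.00111995]
```

Request:
drive_tool(hand=[-1,-1,-1,-1], translation=[[-0.0003,0.0003,-0.001],[0,0,-0.001],[0,0,-0.001],[0,0,0]], twist=[0,0,0,0])

```text
clock: 21.47
ee_pos: [582.8, -51.3, 120.1]
eef_rot: [-0.008, 0.363, 0.932, -0.003]
ft_force: [-0.1, 0.7, -1.4]
width: 41.1
```

```bash
python3 st.py
```

```text
{'clock': np.float64(21.4667), 'qpos': array([-0.2012,  0.2256,  0.0744,  1.4362, -0.0023,  0.5428]), 'ee_pos': array([582.8085, -51.3407, 120.0937]), 'eef_rot': array([-0.0079,  0.3635,  0.9316, -0.0025]), 'ft_force': array([-0.054 ,  0.7178, -1.3519]), 'torque': array([-0.0127, -0.0337, -0.0369]), 'width': np.float64(41.137)}
yaw 137.37252689161005 zaxis xy [-0.01662842  0.0010428 ]
```

Request:
drive_tool(hand=[-1,-1], translation=[[0,0,-0.001],[0,0,0]], twist=[0,0])

```text
clock: 21.63
ee_pos: [583.0, -51.4, 119.6]
eef_rot: [-0.008, 0.363, 0.932, -0.002]
ft_force: [-1.3, 1.1, -1.3]
width: 40.8
```

Request:
drive_tool(hand=[-1,-1], translation=[[0,0,-0.001],[0,0,0]], twist=[0,0])

```text
clock: 21.8
ee_pos: [583.2, -51.4, 119.6]
eef_rot: [-0.007, 0.363, 0.932, -0.002]
ft_force: [-0.2, -0.4, -1.3]
width: 41.3
```

Request:
drive_tool(hand=[-1,-1], translation=[[0,0,0],[0,0,0]], twist=[0,0])

```text
clock: 21.97
ee_pos: [583.3, -51.4, 119.5]
eef_rot: [-0.007, 0.363, 0.932, -0.002]
ft_force: [-0.4, -0.6, -0.1]
width: 41.2
```

Request:
drive_tool(hand=[-1,-1,-1,-1,-1,-1,-1,-1], translation=[[0,0,-0.0002],[0,0,-0.0002],[0,0,-0.0002],[0,0,-0.0002],[0,0,-0.0002],[0,0,-0.0002],[0,0,-0.0002],[0,0,-0.0002]], twist=[-0.1,-0.1,-0.1,-0.1,-0.1,-0.1,-0.1,-0.1])

```text
clock: 22.63
ee_pos: [581.8, -51.1, 117.9]
eef_rot: [-0.009, 0.711, 0.704, 0.0]
ft_force: [1.0, -0.2, -0.9]
width: 41.2
```

```bash
python3 st.py
```

```text
{'clock': np.float64(22.6333), 'qpos': array([-0.2076,  0.22  ,  0.0635,  1.4286,  0.0096,  1.3729]), 'ee_pos': array([581.8418, -51.0857, 117.8677]), 'eef_rot': array([-8.600e-03,  7.105e-01,  7.036e-01,  1.000e-04]), 'ft_force': array([ 0.984 , -0.1853, -0.8535]), 'torque': array([-0.1614,  0.0265, -0.0255]), 'width': np.float64(41.1659)}
yaw 89.44273117182028 zaxis xy [-0.01199774  0.01233051]
```

Request:
drive_tool(hand=[-1,-1,-1,-1,-1,-1,-1,-1], translation=[[0,0,-0.0003],[0,0,-0.0003],[0,0,-0.0003],[0,0,-0.0003],[0,0,-0.0003],[0,0,-0.0003],[0,0,-0.0003],[0,0,-0.0003]], twist=[-0.1,-0.1,-0.1,-0.1,-0.1,-0.1,-0.1,-0.1])

```text
clock: 23.3
ee_pos: [581.4, -51.9, 115.8]
eef_rot: [-0.007, 0.936, 0.352, 0.003]
ft_force: [-0.9, 0.5, -0.2]
width: 41.0
```

```bash
python3 st.py
```

```text
{'clock': np.float64(23.3), 'qpos': array([-0.2123,  0.2076,  0.0448,  1.4118,  0.0154,  2.2099]), 'ee_pos': array([581.4211, -51.9098, 115.7562]), 'eef_rot': array([-0.0075,  0.936 ,  0.352 ,  0.0026]), 'ft_force': array([-0.9016,  0.5447, -0.1525]), 'torque': array([0.0109, 0.1199, 0.0105]), 'width': np.float64(41.0432)}
yaw 41.21746976362777 zaxis xy [-0.00042197  0.0158311 ]
```

```bash
sed -i 's/"width")/"width","effort","dq")/' st.py; python3 st.py | head -8
```

```text
{'clock': np.float64(23.3), 'qpos': array([-0.2123,  0.2076,  0.0448,  1.4118,  0.0154,  2.2099]), 'ee_pos': array([581.4211, -51.9098, 115.7562]), 'eef_rot': array([-0.0075,  0.936 ,  0.352 ,  0.0026]), 'ft_force': array([-0.9016,  0.5447, -0.1525]), 'torque': array([0.0109, 0.1199, 0.0105]), 'width': np.float64(41.0432), 'effort': array([-2.20000e-03, -3.97236e+01,  3.21946e+01, -1.95500e-01,
        8.22000e-02, -8.06800e-01]), 'dq': array([-0.002 , -0.0203, -0.0304, -0.0297,  0.004 ,  1.2451])}
yaw 41.21746976362777 zaxis xy [-0.00042197  0.0158311 ]
```

Request:
drive_tool(hand=[-1,-1,-1], translation=[[0,0,-0.0002],[0,0,-0.0002],[0,0,-0.0002]], twist=[-0.1,-0.1,-0.1])

```text
clock: 23.55
ee_pos: [581.2, -52.0, 115.0]
eef_rot: [-0.007, 0.98, 0.201, 0.003]
ft_force: [-0.5, -0.4, -0.2]
width: 41.2
```

```bash
python3 st.py
```

```text
{'clock': np.float64(23.55), 'qpos': array([-0.2126,  0.2023,  0.0372,  1.405 ,  0.0156,  2.5252]), 'ee_pos': array([581.2285, -52.0045, 115.0139]), 'eef_rot': array([-0.007 ,  0.9797,  0.2005,  0.0035]), 'ft_force': array([-0.5308, -0.4001, -0.2075]), 'torque': array([-0.0122,  0.1391,  0.0286]), 'width': np.float64(41.1625), 'effort': array([-3.65000e-02, -3.97452e+01,  3.23689e+01, -2.25400e-01,
        8.41000e-02, -8.10800e-01]), 'dq': array([ 0.0019, -0.021 , -0.0294, -0.0265, -0.0017,  1.2482])}
yaw 23.137626069356685 zaxis xy [0.00405182 0.01507867]
```

Request:
drive_tool(hand=[-1,-1,-1], translation=[[0,0,-0.0002],[0,0,-0.0002],[0,0,-0.0002]], twist=[-0.1,-0.1,-0.1])

```text
clock: 23.8
ee_pos: [580.8, -51.7, 114.2]
eef_rot: [-0.007, 0.999, 0.044, 0.004]
ft_force: [-0.6, 1.3, 0.6]
width: 41.1
```

```bash
python3 st.py
```

```text
{'clock': np.float64(23.8), 'qpos': array([-0.212 ,  0.1973,  0.0298,  1.3988,  0.015 ,  2.841 ]), 'ee_pos': array([580.7967, -51.7113, 114.1599]), 'eef_rot': array([-0.0067,  0.999 ,  0.0443,  0.0041]), 'ft_force': array([-0.5508,  1.2603,  0.6173]), 'torque': array([0.0502, 0.234 , 0.0157]), 'width': np.float64(41.084), 'effort': array([-3.30100e-01, -3.94831e+01,  3.24689e+01, -4.57200e-01,
        2.29000e-02, -7.64300e-01]), 'dq': array([ 0.004 , -0.0199, -0.0306, -0.0218, -0.0053,  1.2516])}
yaw 5.081677333135504 zaxis xy [0.00756439 0.0137461 ]
```

Request:
drive_tool(hand=[1,1,1,1,1,1], translation=[[0,0,0],[0,0,0],[0,0,0],[0,0,0],[0,0,0],[0,0,0]], twist=[0,0,0,0,0,0])

```text
clock: 24.3
ee_pos: [581.6, -51.9, 114.7]
eef_rot: [-0.006, 0.999, 0.047, 0.005]
ft_force: [-0.6, -0.7, 0.7]
width: 85.5
```

```bash
python3 st.py;python3 look.py 8
```

```text
{'clock': np.float64(24.3), 'qpos': array([-0.212 ,  0.1972,  0.0307,  1.3979,  0.0149,  2.8348]), 'ee_pos': array([581.5797, -51.919 , 114.71  ]), 'eef_rot': array([-0.0064,  0.9988,  0.0474,  0.005 ]), 'ft_force': array([-0.6232, -0.6501,  0.7485]), 'torque': array([0.0155, 0.0914, 0.0154]), 'width': np.float64(85.5204), 'effort': array([ 6.10000e-03, -3.94968e+01,  3.19583e+01, -4.91000e-02,
        5.10000e-02,  1.30000e-03]), 'dq': array([-0.001 , -0.0009,  0.0022, -0.0022,  0.0017, -0.0088])}
yaw 5.4324639277771745 zaxis xy [0.00938315 0.01325458]
{'clock': np.float64(24.4), 'qpos': array([-0.212 ,  0.1972,  0.0307,  1.398 ,  0.015 ,  2.8352]), 'dq': array([ 0.0008,  0.001 , -0.0006,  0.0024,  0.0009,  0.0016]), 'effort': array([-1.00000e-03, -3.94903e+01,  3.19664e+01, -5.13000e-02,
        5.03000e-02, -8.40000e-03]), 'ee_pos': array([581.5541, -51.8902, 114.7007]), 'eef_rot': array([-0.0064,  0.9989,  0.0472,  0.005 ]), 'ft_force': array([-0.0031,  0.0145,  0.012 ]), 'torque': array([-0.0322, -0.0415, -0.0315]), 'width': np.float64(85.701)}
yaw 5.414738754324717
side [276.51701837 193.49681376]
211 133
top [281.27680578 192.30679881]
216 137
```

View pics/z_side8.png

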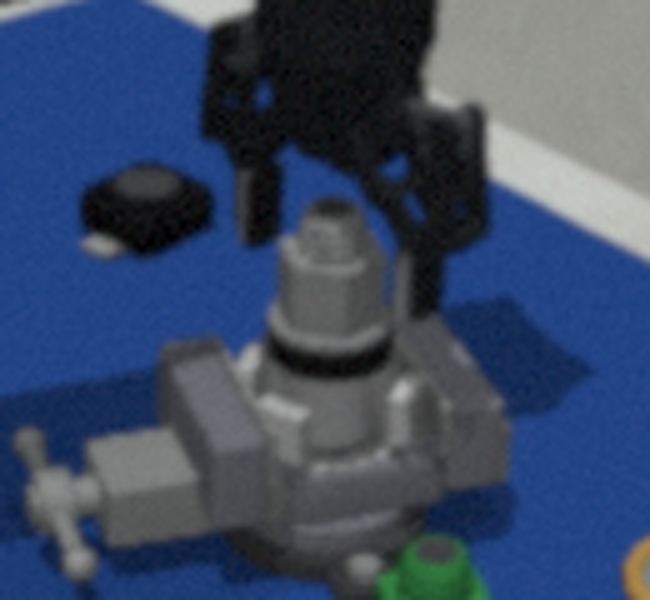

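Request:
drive_tool(hand=[1,1,1,1,1,1,1,1,1,1,1,1], translation=[[0,0,0],[0,0,0],[0,0,0],[0,0,0],[0,0,0],[0,0,0],[0,0,0],[0,0,0],[0,0,0],[0,0,0],[0,0,0],[0,0,0]], twist=[0.12,0.12,0.12,0.12,0.12,0.12,0.12,0.12,0.12,0.12,0.12,0.12])

```text
clock: 25.4
ee_pos: [581.9, -52.3, 115.0]
eef_rot: [-0.008, 0.699, 0.715, -0.0]
ft_force: [0.2, 0.1, -1.0]
width: 85.5
```

Request:
drive_tool(hand=[1,1,1,1,1,1,1,1,1,1,1,1], translation=[[0,0,0],[0,0,0],[0,0,0],[0,0,0],[0,0,0],[0,0,0],[0,0,0],[0,0,0],[0,0,0],[0,0,0],[0,0,0],[0,0,0]], twist=[0.12,0.12,0.12,0.12,0.12,0.12,0.12,0.12,0.12,0.12,0.12,0.12])

```text
clock: 26.4
ee_pos: [582.5, -52.5, 115.1]
eef_rot: [-0.006, 0.024, 1.0, -0.006]
ft_force: [0.1, 0.0, 0.3]
width: 85.3
```

Request:
drive_tool(hand=[1,1,1,1,1,1,1,1,1,1,1,1], translation=[[0,0,0],[0,0,0],[0,0,0],[0,0,0],[0,0,0],[0,0,0],[0,0,0],[0,0,0],[0,0,0],[0,0,0],[0,0,0],[0,0,0]], twist=[0.12,0.12,0.12,0.12,0.12,0.12,0.12,0.12,0.12,0.12,0.12,0.12])

```text
clock: 27.4
ee_pos: [582.8, -52.5, 115.3]
eef_rot: [-0.0, -0.664, 0.748, -0.008]
ft_force: [-0.3, -0.5, -0.4]
width: 85.4
```

```bash
python3 st.py
```

```text
{'clock': np.float64(27.4), 'qpos': array([-0.1991,  0.1959,  0.0303,  1.3926, -0.0096, -1.6507]), 'ee_pos': array([582.8483, -52.4655, 115.2633]), 'eef_rot': array([-1.000e-04, -6.637e-01,  7.480e-01, -7.900e-03]), 'ft_force': array([-0.3299, -0.5465, -0.3925]), 'torque': array([ 0.0133, -0.0089, -0.0111]), 'width': np.float64(85.4142), 'effort': array([  0.045 , -39.4407,  32.0693,  -0.0812,  -0.0451,   0.9947]), 'dq': array([-0.0083, -0.0194, -0.0207, -0.0172,  0.0167, -1.4945])}
yaw 263.166127545195 zaxis xy [ 0.01042442 -0.01193872]
```

Request:
drive_tool(hand=[1,1,1,1,1,1,1,1], translation=[[-0.0004,0,0],[-0.0004,0.0002,0],[0,0.0002,0],[0,0,0],[0,0,0],[0,0,0],[0,0,0],[0,0,0]], twist=[0.12,0.12,0.12,0.12,0.12,0.09,0,0])

```text
clock: 28.07
ee_pos: [582.1, -52.2, 115.4]
eef_rot: [-0.003, 0.885, -0.466, 0.008]
ft_force: [-0.1, -0.4, -0.3]
width: 85.6
```

```bash
python3 st.py
```

```text
{'clock': np.float64(28.0667), 'qpos': array([-2.0470e-01,  1.8880e-01,  2.2500e-02,  1.3883e+00,  1.2000e-03,
       -2.3773e+00]), 'ee_pos': array([582.0961, -52.1549, 115.4483]), 'eef_rot': array([-0.0028,  0.8849, -0.4658,  0.0076]), 'ft_force': array([-0.1361, -0.4159, -0.2904]), 'torque': array([0.0231, 0.0085, 0.0221]), 'width': np.float64(85.5872), 'effort': array([-9.50000e-03, -3.92729e+01,  3.20516e+01, -1.28400e-01,
        4.70000e-03, -7.94000e-02]), 'dq': array([-0.0001,  0.0009, -0.0019, -0.0011, -0.0005, -0.0138])}
yaw -55.52241543076341 zaxis xy [ 0.01613662 -0.00211372]
```

Request:
drive_tool(hand=[-1,-1,-1,-1,-1,-1,-1,-1,-1], translation=[[0,0,0],[0,0,0],[0,0,0],[0,0,0],[0,0,0],[0,0,0],[0,0,0],[0,0,0],[0,0,0]], twist=[0.005,0,0,0,0,0,0,0,0])

```text
clock: 28.82
ee_pos: [582.4, -52.2, 115.8]
eef_rot: [-0.003, 0.885, -0.466, 0.008]
ft_force: [0.2, -0.1, 0.3]
width: 41.1
```

```bash
python3 st.py
```

```text
{'clock': np.float64(28.8167), 'qpos': array([-2.0460e-01,  1.8870e-01,  2.3100e-02,  1.3882e+00,  1.1000e-03,
       -2.3764e+00]), 'ee_pos': array([582.4217, -52.1896, 115.8041]), 'eef_rot': array([-0.0029,  0.8847, -0.4661,  0.008 ]), 'ft_force': array([ 0.1968, -0.0572,  0.3355]), 'torque': array([-0.0592,  0.0096,  0.0365]), 'width': np.float64(41.0592), 'effort': array([ 2.19000e-02, -3.91869e+01,  3.19553e+01, -1.16100e-01,
        2.09000e-02,  4.20000e-03]), 'dq': array([ 0.0017, -0.0007,  0.0013,  0.0001, -0.0006,  0.0012])}
yaw -55.56697153940427 zaxis xy [ 0.016884   -0.00236799]
```

```bash
cat > t.py <<'E'
from h import *
s=bot.get_state(); q=s["eef_rot"]
print("t%.2f yaw %.2f z %.2f Tz %.3f F %s eff6 %.3f dq6 %.3f q6 %.3f"%(s["clock"],np.degrees(2*np.arctan2(q[2],q[1])),s["ee_pos"][2],s["torque"][2],s["ft_force"].round(1),s["effort"][5],s["dq"][5],s["qpos"][5]))
E
python3 t.py
```

```text
t28.82 yaw -55.57 z 115.80 Tz 0.037 F [ 0.2 -0.1  0.3] eff6 0.004 dq6 0.001 q6 -2.376
```

Request:
drive_tool(hand=[-1,-1], translation=[[0,0,-0.0001],[0,0,-0.0001]], twist=[-0.05,-0.05])

```text
clock: 28.98
ee_pos: [582.3, -52.8, 115.6]
eef_rot: [-0.002, 0.859, -0.511, 0.008]
ft_force: [0.4, -0.6, -0.4]
width: 41.3
```

```bash
python3 t.py
```

```text
t28.98 yaw -61.50 z 115.63 Tz 0.001 F [ 0.4 -0.6 -0.4] eff6 -0.416 dq6 0.614 q6 -2.272
```

Request:
drive_tool(hand=[-1,-1], translation=[[0,0,-0.0001],[0,0,-0.0001]], twist=[-0.05,-0.05])

```text
clock: 29.15
ee_pos: [582.0, -53.6, 115.4]
eef_rot: [-0.0, 0.831, -0.556, 0.009]
ft_force: [-0.3, -0.7, 0.5]
width: 41.2
```

```bash
python3 t.py
```

```text
t29.15 yaw -67.55 z 115.45 Tz 0.038 F [-0.3 -0.7  0.5] eff6 -0.404 dq6 0.631 q6 -2.166
```

Request:
drive_tool(hand=[-1,-1], translation=[[0,0,-0.0001],[0,0,-0.0001]], twist=[-0.05,-0.05])

```text
clock: 29.32
ee_pos: [581.8, -54.0, 115.3]
eef_rot: [0.0, 0.801, -0.599, 0.009]
ft_force: [-0.5, 0.6, -0.0]
width: 41.2
```

```bash
python3 t.py
```

```text
t29.32 yaw -73.60 z 115.25 Tz 0.042 F [-0.5  0.6 -0. ] eff6 -0.400 dq6 0.630 q6 -2.060
```

Request:
drive_tool(hand=[-1,-1], translation=[[0,0,-0.0001],[0,0,-0.0001]], twist=[-0.05,-0.05])

```text
clock: 29.48
ee_pos: [581.4, -54.0, 115.1]
eef_rot: [0.001, 0.768, -0.64, 0.008]
ft_force: [-0.5, 0.0, 0.8]
width: 41.0
```

```bash
python3 t.py
```

```text
t29.48 yaw -79.63 z 115.11 Tz 0.030 F [-0.5  0.   0.8] eff6 -0.366 dq6 0.627 q6 -1.954
```

Request:
drive_tool(hand=[-1,-1], translation=[[0,0,-0.0001],[0,0,-0.0001]], twist=[-0.05,-0.05])

```text
clock: 29.65
ee_pos: [580.9, -53.9, 115.0]
eef_rot: [0.002, 0.734, -0.68, 0.008]
ft_force: [-0.4, -0.2, 0.9]
width: 41.1
```

```bash
python3 t.py
```

```text
t29.65 yaw -85.63 z 115.01 Tz 0.097 F [-0.4 -0.2  0.9] eff6 -0.308 dq6 0.625 q6 -1.848
```

Request:
drive_tool(hand=[-1,-1], translation=[[0,0,-0.0001],[0,0,-0.0001]], twist=[-0.05,-0.05])

```text
clock: 29.82
ee_pos: [580.5, -53.6, 114.8]
eef_rot: [-0.002, -0.697, 0.717, -0.007]
ft_force: [0.5, -0.8, 0.2]
width: 40.9
```

```bash
python3 t.py
```

```text
t29.82 yaw 268.38 z 114.80 Tz 0.139 F [ 0.5 -0.8  0.2] eff6 -0.285 dq6 0.624 q6 -1.743
```

Request:
drive_tool(hand=[-1,-1], translation=[[0,0,-0.0001],[0,0,-0.0001]], twist=[-0.05,-0.05])

```text
clock: 29.98
ee_pos: [580.4, -53.3, 114.6]
eef_rot: [-0.002, -0.659, 0.752, -0.007]
ft_force: [1.2, -1.0, 1.3]
width: 41.0
```

```bash
python3 t.py
```

```text
t29.98 yaw 262.40 z 114.59 Tz 0.162 F [ 1.2 -1.   1.3] eff6 -0.277 dq6 0.622 q6 -1.638
```

Request:
drive_tool(hand=[-1,-1], translation=[[0,0,-0.0001],[0,0,-0.0001]], twist=[-0.05,-0.05])

```text
clock: 30.15
ee_pos: [580.4, -53.1, 114.4]
eef_rot: [-0.003, -0.619, 0.786, -0.006]
ft_force: [-0.3, 0.0, -0.8]
width: 41.1
```

```bash
python3 t.py
```

```text
t30.15 yaw 256.43 z 114.36 Tz 0.119 F [-0.3  0.  -0.8] eff6 -0.267 dq6 0.622 q6 -1.534
```

Request:
drive_tool(hand=[-1,-1,-1,-1,-1,-1,-1,-1,-1,-1,-1,-1], translation=[[0,0,-0.0001],[0,0,-0.0001],[0,0,-0.0001],[0,0,-0.0001],[0,0,-0.0001],[0,0,-0.0001],[0,0,-0.0001],[0,0,-0.0001],[0,0,-0.0001],[0,0,-0.0001],[0,0,-0.0001],[0,0,-0.0001]], twist=[-0.05,-0.05,-0.05,-0.05,-0.05,-0.05,-0.05,-0.05,-0.05,-0.05,-0.05,-0.05])

```text
clock: 31.15
ee_pos: [580.4, -52.3, 113.0]
eef_rot: [-0.004, -0.347, 0.938, -0.004]
ft_force: [-0.2, -1.0, 0.1]
width: 41.2
```

```bash
python3 t.py
```

```text
t31.15 yaw 220.61 z 112.97 Tz 0.159 F [-0.2 -1.   0.1] eff6 -0.211 dq6 0.617 q6 -0.908
```

Request:
drive_tool(hand=[-1,-1,-1,-1,-1,-1,-1,-1,-1,-1,-1,-1], translation=[[0,0,-0.0001],[0,0,-0.0001],[0,0,-0.0001],[0,0,-0.0001],[0,0,-0.0001],[0,0,-0.0001],[0,0,-0.0001],[0,0,-0.0001],[0,0,-0.0001],[0,0,-0.0001],[0,0,-0.0001],[0,0,-0.0001]], twist=[-0.05,-0.05,-0.05,-0.05,-0.05,-0.05,-0.05,-0.05,-0.05,-0.05,-0.05,-0.05])

```text
clock: 32.15
ee_pos: [580.0, -51.9, 111.5]
eef_rot: [-0.005, -0.043, 0.999, -0.002]
ft_force: [0.1, -0.9, -0.0]
width: 40.7
```

```bash
python3 t.py
```

```text
t32.15 yaw 184.96 z 111.51 Tz 0.335 F [ 0.1 -0.9 -0. ] eff6 -0.120 dq6 0.610 q6 -0.288
```

Request:
drive_tool(hand=[-1,-1,-1,-1], translation=[[0,0,-0.0001],[0,0,-0.0001],[0,0,0],[0,0,0]], twist=[-0.05,-0.05,0,0])

```text
clock: 32.48
ee_pos: [580.0, -51.8, 111.3]
eef_rot: [-0.005, 0.008, 1.0, -0.001]
ft_force: [-1.1, 0.1, -0.3]
width: 41.1
```

```bash
python3 t.py; python3 st.py
```

```text
t32.48 yaw 179.04 z 111.27 Tz -0.050 F [-1.1  0.1 -0.3] eff6 -0.037 dq6 0.007 q6 -0.185
{'clock': np.float64(32.4833), 'qpos': array([-0.2016,  0.2128,  0.042 ,  1.4088, -0.0047, -0.1849]), 'ee_pos': array([579.989 , -51.7969, 111.2676]), 'eef_rot': array([-0.0048,  0.0084,  1.    , -0.0015]), 'ft_force': array([-1.1073,  0.1426, -0.2661]), 'torque': array([ 0.0285, -0.0659, -0.0501]), 'width': np.float64(41.1191), 'effort': array([ 2.20300e-01, -3.97508e+01,  3.17546e+01,  8.08000e-02,
       -4.57000e-02, -3.75000e-02]), 'dq': array([-0.0007, -0.0003,  0.0008, -0.0002,  0.0011,  0.0072])}
yaw 179.0405672442348 zaxis xy [-0.00961254 -0.00285207]
```

Request:
drive_tool(hand=[0,1,1,1,1,1,1], translation=[[0,0,0],[0,0,0],[0,0,0],[0,0,0],[0,0,0],[0,0,0],[0,0,0]], twist=[0,0,0,0,0,0,0])

```text
clock: 33.07
ee_pos: [579.7, -51.7, 111.0]
eef_rot: [-0.005, 0.007, 1.0, -0.001]
ft_force: [-0.2, 0.2, 0.6]
width: 85.4
```

```bash
python3 t.py; python3 look.py 9
```

```text
t33.07 yaw 179.21 z 110.97 Tz 0.034 F [-0.2  0.2  0.6] eff6 0.000 dq6 -0.002 q6 -0.188
{'clock': np.float64(33.1667), 'qpos': array([-0.2016,  0.213 ,  0.0417,  1.409 , -0.0047, -0.1877]), 'dq': array([ 0.0008,  0.0021, -0.0007, -0.0006, -0.0017,  0.0002]), 'effort': array([ 9.00000e-04, -3.99481e+01,  3.18205e+01,  7.85000e-02,
       -1.61000e-02, -1.00000e-03]), 'ee_pos': array([579.7696, -51.7036, 111.0046]), 'eef_rot': array([-0.0051,  0.0069,  1.    , -0.0014]), 'ft_force': array([0.0458, 0.4009, 0.8091]), 'torque': array([0.0377, 0.0212, 0.0512]), 'width': np.float64(85.1327)}
yaw 179.20804554708081
side [275.77479797 195.17327901]
210 135
top [281.125561   193.15516185]
216 138
```

View pics/z_side9.png

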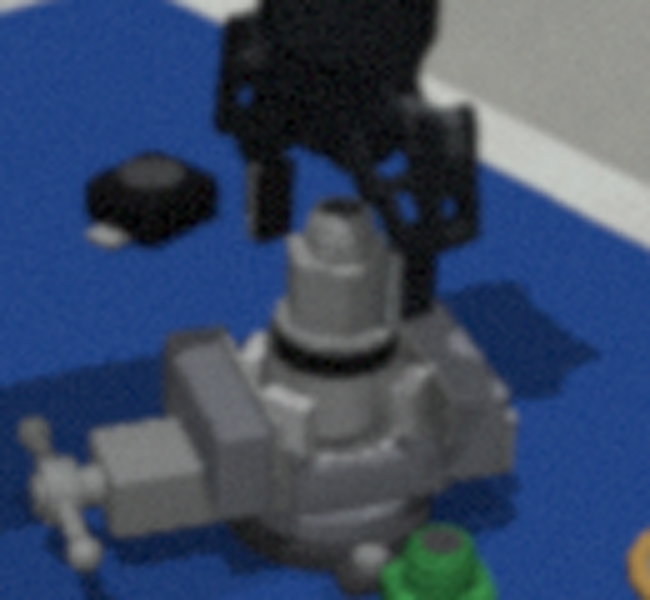

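Request:
drive_tool(hand=[1,1,1,1,1,1,1,1], translation=[[0,0,0.008],[0,0,0.012],[0,0,0.015],[0,0,0.015],[0,0,0.015],[0,0,0.015],[0,0,0],[0,0,0]], twist=[0,0,0,0,0,0,0,0])

```text
clock: 33.83
ee_pos: [579.5, -51.6, 200.7]
eef_rot: [-0.004, 0.007, 1.0, -0.002]
ft_force: [1.1, -0.2, -0.4]
width: 85.5
```

```bash
python3 t.py; python3 look.py 10
python3 - <<'E'
import sys; sys.path.insert(0,'.')
from h import *
crop("pics/side10.png","pics/f.png",210,160,310,260,6)
E
```

```text
t33.83 yaw 179.22 z 200.71 Tz -0.044 F [ 1.1 -0.2 -0.4] eff6 0.000 dq6 0.001 q6 -0.188
{'clock': np.float64(33.9333), 'qpos': array([-0.2015,  0.1997,  0.2033,  1.5812, -0.0047, -0.1879]), 'dq': array([ 0.0007,  0.0128, -0.0304, -0.0033, -0.0014,  0.0001]), 'effort': array([-8.20000e-03, -3.97764e+01,  3.22214e+01,  9.32000e-02,
       -1.72000e-02, -1.00000e-04]), 'ee_pos': array([579.3432, -51.5876, 200.0996]), 'eef_rot': array([-0.0038,  0.0068,  1.    , -0.0017]), 'ft_force': array([ 0.3559, -0.0716, -0.3834]), 'torque': array([-0.0332, -0.0583,  0.0065]), 'width': np.float64(85.6345)}
yaw 179.2189520558794
side [277.17787978 158.34414177]
212 98
top [282.60830454 189.85182843]
217 134
```

View pics/f.png

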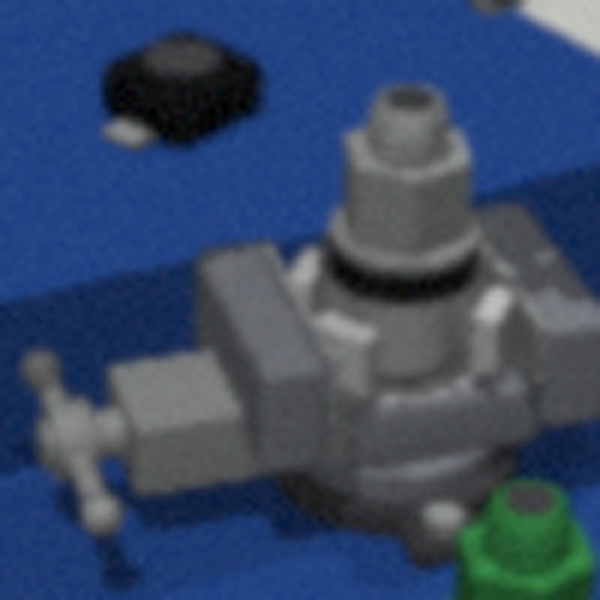

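View pics/side10.png

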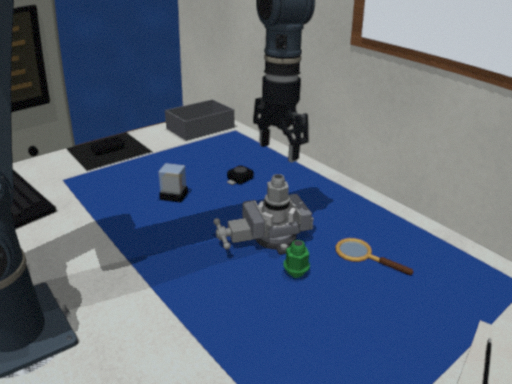

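The nipple stands upright with its flange on the black ring (side 277,207). The relay, tape measure and magnifier are at the pixels where they started. I'm handing in.

```bash
python3 -c "
from cell import bot
print(bot.job_done())"
```

```text
the job is handed in; nothing more can be done
None
```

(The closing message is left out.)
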